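# Make up two oil-sampling kits on the lab bench

### The arm

A 7-joint arm with a two-finger parallel gripper is mounted at the origin on the work surface. World frame = base frame: x ahead of the robot, y to its left, z up, the work surface at z = 0. Lengths are in m, angles in degrees, forces in N, time in s.
With the tool pointing down it reaches from about 0.425 to 0.8 m from the base axis. Payload 8.3 kg.
Tool frame: the origin (TCP) lies on the centre line of the jaws, within the pads' length; the fingertips stand 17 mm ahead of it and the grasp point (between the pads) lies 2 mm behind it (ctrl.tips_ahead is the distance from the TCP to the fingertips, in m); y points along the fingers, z is the direction in which the jaws open and shut, and the axes are right-handed (so a half turn about y gives the same grasp; the last joint's range is limited). The gripper opens to 85 mm and grips with 20 to 120 N. Pads are 22 mm wide; open, the fingers measure 114 mm over their backs; the gripper's body (76 mm by 85 mm) begins 54 mm behind the grasp point. The pads swing forward as they close: fully open they stand 13 mm farther back than shut.
Start: joints at [72.256, 21.967, 0.94, 78.501, -0.361, 79.538, -2.664], TCP at [0.153, -0.606, 0.248] pointing down, gripper open.
Joint ranges: [-169.22, 169.22], [-14.56, 117.87], [-87.37, 89.26], [10.42, 133.3], [-82.24, 262.24], [0.94, 117.77], [-172.7, 172.7]. Speed limits (degrees/s): [136.94, 136.94, 172.46, 172.46, 180, 180, 180].

### API

Orientations are given as a 3x3 rotation matrix whose columns are the frame's x, y, z axes.
In Python, from cell import ctrl gives the robot as it stands.
- The arm moves only by the tool jog_arm, never from a script. Its argument "rows" is a list of rows, each an object with "delta_pos": the shift along the world's x, y, z in units of 25 mm (1.0 is 25 mm), a list of three; "delta_rot": the turn, a rotation vector about the world's x, y, z in units of 6 degrees (1.0 is 6 degrees), a list of three; "grip": the opening, from -1 (shut) to 1 (fully open). In form: [{"delta_pos": [tx, ty, tz], "delta_rot": [ax, ay, az], "grip": grip}, ...]. A call has 1 to 12 rows; each row shifts and turns the commanded pose from where the row before left it; what a row does not reach is not made up. A row lasts 1/12 s, in which the tool goes at most 41.7 mm and 7.16 degrees, less where a joint would pass 70% of its speed; a pose out of reach is approached as far as the arm can. A call is refused whole if a number of a shift passes 1 or a number of a turn 1, either way. A call with a gripper value outside its range is refused whole. The fingers move at their own pace and stop on an object; "newtons" is the grip in N (left out, the last holds). Time passes only in rows, so rows that do not move let the fingers close. It gives the time, the measured TCP pose, the force and the opening at its end, in the units of the state.
- ctrl.get_state(): the state, without advancing time (a new reading comes with each control period).
- ctrl.read_camera(name): name is "scene" or "top" or "wrist"; returns the picture (384x512x3 uint8, blue, green, red); there is no depth.
- ctrl.get_calibration(name): a dict with "fx", "fy", "cx", "cy" (pixels), "extrinsics" (4x4, takes a point from camera to world coordinates); the wrist camera has in their place "T_tool_cam" (4x4, takes a point from camera to tool coordinates, whose origin is the TCP and whose axes are the tool frame's). Camera axes: x right, y down, z forward; pixel columns grow to the right and rows downward; lengths in m; the calibration is good to about 2 mm. The wrist camera is an equidistant fisheye: a pixel r from the principal point sees the ray r / f radians off the axis. A picture is of the moment at which its call begins: read the wrist's pose just before it. get_calibration takes no time and is no camera call.
- ctrl.close_job(): hands the job in, once; it reports no verdict.
The state is a dict: "time_s": time; "joint_positions": joint angles; "qvel": joint speeds; "tau": joint torques, N m; "ee_pos": TCP position; "ee_rot": TCP orientation; "ft_force": force on the tool from outside, world axes, zero at the start; "moment": the same for the moment, N m; "opening": finger opening in m.
Only numpy, scipy, OpenCV 4.12 (cv2) and the standard library are available. Lean on these libraries where they do the work, as an engineer would, in place of code of your own. Each camera call takes 0.05 s, during which the arm holds its last target.

### The job

Make up the two sampling kits from the stock on the bench: the blue tray gets the large white beaker, the red-capped bottle and the amber jar, and the green tray gets the small grey steel beaker and the yellow-capped bottle. The small beaker stands nested in the large one, so they must be separated. Stand each beaker in its tray's large bay and each bottle or jar in a small bay of its own, all upright and flat on the bay floor, and leave the all-white bottle and the brass weight where they are.

Things in the scene. Friction and masses are not known exactly. Their poses are not given: they have to be found in the camera images.
- large_beaker: Large straight-sided open beaker of white plastic, outer diameter 64 mm, height 70 mm, wall 3 mm, floor 4 mm thick, 0.06 to 0.13 kg. At the start the small beaker stands loosely inside it. Origin: centre of its underside; z up, round about z.
- small_beaker: Small tall straight-sided open beaker of plain grey steel, outer diameter 52 mm, height 95 mm, wall 3 mm, about 0.08 kg. At the start it stands on the floor inside the large beaker with about 3 mm play all round, its upper 29 mm standing out above the large beaker's rim; it lifts straight out. Origin: centre of its underside; z up, round about z.
- red_bottle: Empty closed white plastic sample bottle with a red cap: body diameter 44 mm up to 62 mm height, then a shoulder, cap diameter 34 mm from 70 to 88 mm (top), about 0.08 kg. Origin: centre of its underside; z up, round about z.
- yellow_bottle: The same bottle with a yellow cap: body diameter 44 mm up to 62 mm, cap diameter 34 mm from 70 to 88 mm (top). Origin: centre of its underside; z up, round about z.
- jar: Low closed amber glass jar with a flat black lid, diameter 50 mm all the way up, height 55 mm (lid from 42 mm up), about 0.12 kg. Origin: centre of its underside; z up, round about z.
- blue_tray: Kit tray with blue floor and white walls, 236 mm long (x), 88 mm wide (y), fixed to the bench; walls 4 mm thick, 10 mm high; floor 4 mm above the bench. Bays in a row along x at y = 0, each 80 mm wide: large (84 mm long) centred at x = -72 mm, small (68 mm) at x = +8 and +80 mm. Origin: centre of the underside, on the bench; z up. At yaw 0 the large bay is nearest the robot; yaw within 0.25 rad.
- green_tray: Kit tray with green floor and white walls, 164 mm long (x), 88 mm wide (y), fixed to the bench; walls 4 mm thick, 10 mm high; floor 4 mm above the bench. Bays in a row along x at y = 0, each 80 mm wide: large (84 mm long) centred at x = -36 mm, small (68 mm) at x = +44 mm. Origin: centre of the underside, on the bench; z up. At yaw 0 the large bay is nearest the robot; yaw within 0.25 rad.
- white_bottle: The same bottle with a white cap, all white: not part of any kit, stays where it is. Body diameter 44 mm, height 88 mm. Origin: centre of its underside; z up, round about z.
- weight: Brass calibration weight with a small knob, diameter 34 mm, height 50 mm, 0.2 kg: not part of any kit, stays where it is. Origin: centre of its underside; z up, round about z.
Not all that is in view belongs to the job. What is shaped like the red_bottle but pink or purple is not meant.

How it is judged:
By the outcome, as a careful person would: the job done as asked, in the order asked, and still so for the second after the job is handed in, with the robot touching nothing.
It also fails if it takes over 136 s, if anything falls off the work surface, if the arm or the gripper's body presses on something with over 40 N, if the wrist force passes 120 N, or if a joint passes its speed limit or range.

## Working session

There is one attempt and no reset: what is moved stays moved. The work goes in short steps, Python scripts to look and compute and a tool call to move; the robot and the scene stay as the last step left them, time stands still between calls to the robot, and variables do not carry over. Pictures are saved under pics/ and viewed, and the job is handed in when it is done.

Besides the shell and the picture viewer there is one more tool, called after ">>>" by a JSON object that holds its "method" and its "body", one argument or row to a line. jog_arm: Moves the arm, as the interface text tells. Its arguments: {"type":"object","properties":{"rows":{"type":"array","items":{"type":"object","properties":{"delta_pos":{"type":"array","items":{"type":"number"}},"delta_rot":{"type":"array","items":{"type":"number"}},"grip":{"type":"number"}}}},"newtons":{"type":"number"}},"required":["rows"]}

```bash
mkdir -p pics; ls; python3 - <<'E'
from cell import ctrl
import cv2,numpy as np
np.set_printoptions(precision=4,suppress=True)
s=ctrl.get_state();print(s)
for n in("scene","top","wrist"):
    cv2.imwrite(f"pics/{n}0.png",ctrl.read_camera(n));print(n,ctrl.get_calibration(n))
print(ctrl.tips_ahead)
E
```

```text
pics
{'time_s': 0.0, 'joint_positions': array([72.2546, 22.0157,  0.9379, 78.5625, -0.3627, 79.5352, -2.6626]), 'qvel': array([-0.1022, -0.0567,  0.0652,  0.0246, -0.014 ,  0.0887,  0.0337]), 'tau': array([  0.0009, -62.7596,   0.8446, -37.1818,   0.0165,   0.0142,
         0.    ]), 'ee_pos': array([ 0.1526, -0.6056,  0.2473]), 'ee_rot': array([[-0.9697, -0.0005,  0.2444],
       [-0.2444,  0.0019, -0.9697],
       [ 0.    , -1.    , -0.0019]]), 'ft_force': array([0.2483, 0.5569, 0.3847]), 'moment': array([ 0.0175,  0.0123, -0.0011]), 'opening': 0.08514001884407811}
scene {'fx': 460.59144878545976, 'fy': 460.59144878545976, 'cx': 247.9053799491583, 'cy': 190.0784457731495, 'extrinsics': array([[-0.8159,  0.4788, -0.3241,  0.9339],
       [ 0.5781,  0.6871, -0.44  ,  0.4775],
       [ 0.012 , -0.5464, -0.8374,  0.9263],
       [ 0.    ,  0.    ,  0.    ,  1.    ]])}
top {'fx': 423.4974643914735, 'fy': 423.4974643914735, 'cx': 255.3692898172997, 'cy': 186.7993449697377, 'extrinsics': array([[-0.0082, -0.9945,  0.1041,  0.4761],
       [-0.9998,  0.006 , -0.0215,  0.0088],
       [ 0.0208, -0.1042, -0.9943,  0.9761],
       [ 0.    ,  0.    ,  0.    ,  1.    ]])}
wrist {'fx': 297.3186396354542, 'fy': 297.3186396354542, 'cx': 259.2329526255421, 'cy': 190.8336353170834, 'T_tool_cam': array([[-0.0009,  0.9529,  0.3032, -0.0773],
       [-0.001 , -0.3032,  0.9529, -0.1246],
       [ 1.    ,  0.0005,  0.0012,  0.0002],
       [ 0.    ,  0.    ,  0.    ,  1.    ]])}
0.017
```

View pics/top0.png

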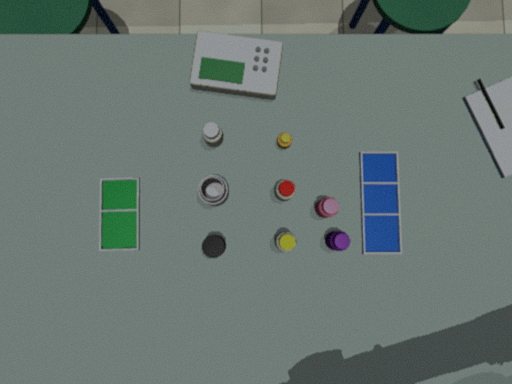

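View pics/scene0.png

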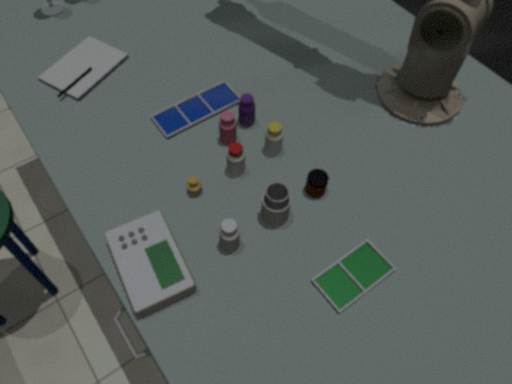

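View pics/wrist0.png

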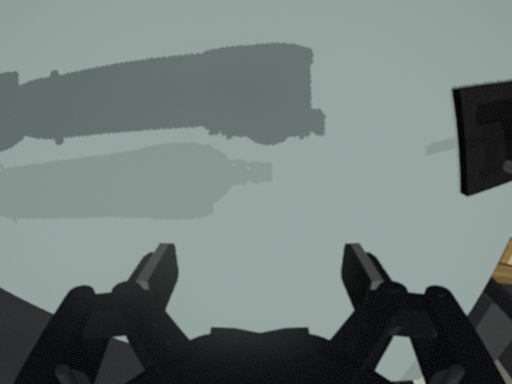

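```bash
cat > h.py <<'E'
from cell import ctrl
import cv2,numpy as np
np.set_printoptions(precision=4,suppress=True)
def ray(n,px):
    c=ctrl.get_calibration(n);T=np.array(c['extrinsics'])
    d=np.array([(px[0]-c['cx'])/c['fx'],(px[1]-c['cy'])/c['fy'],1.])
    return T[:3,3],T[:3,:3]@d
def onz(n,px,z):
    o,d=ray(n,px);return o+d*(z-o[2])/d[2]
def tri(pa,pb,a='top',b='scene'):
    o1,d1=ray(a,pa);o2,d2=ray(b,pb)
    s=np.linalg.lstsq(np.c_[d1,-d2],o2-o1,rcond=None)[0]
    A=o1+s[0]*d1;B=o2+s[1]*d2
    return (A+B)/2,np.linalg.norm(A-B)
def blobs(im,lo,hi,amin=30,box=None):
    h=cv2.cvtColor(im,cv2.COLOR_BGR2HSV);m=cv2.inRange(h,np.array(lo),np.array(hi))
    if box: 
        k=np.zeros_like(m);k[box[1]:box[3],box[0]:box[2]]=255;m&=k
    cs,_=cv2.findContours(m,cv2.RETR_EXTERNAL,cv2.CHAIN_APPROX_NONE)
    return [c for c in cs if cv2.contourArea(c)>=amin],m
E
python3 - <<'E'
import cv2
for n,b in(("top",(90,110,410,260)),("scene",(140,70,400,310))):
    im=cv2.imread(f"pics/{n}0.png")[b[1]:b[3],b[0]:b[2]]
    k=2.5 if n=="top" else 2.4
    cv2.imwrite(f"pics/{n}0z.png",cv2.resize(im,None,fx=k,fy=k,interpolation=cv2.INTER_CUBIC))
E
```

```text
(no output)
```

View pics/top0z.png

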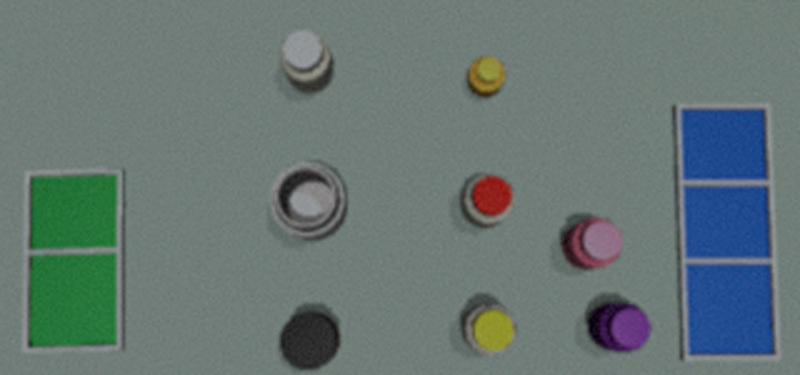

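View pics/scene0z.png

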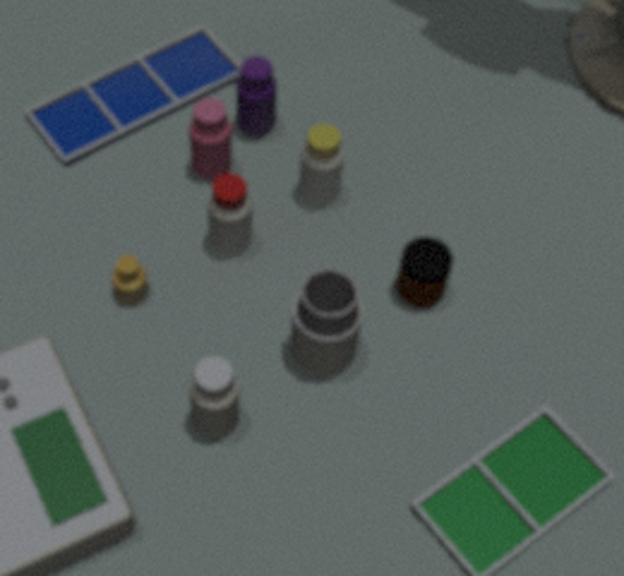

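```bash
python3 - <<'E'
from h import *
t=cv2.imread('pics/top0.png')
def cen(c):
    M=cv2.moments(c);return np.array([M['m10']/M['m00'],M['m01']/M['m00']])
for nm,lo,hi,z,box in (("red",(0,150,80),(6,255,255),.088,(265,170,310,205)),("yellow",(24,120,100),(36,255,255),.088,(270,225,310,260)),
   ("jar",(0,0,0),(180,255,55),.055,(195,225,235,260)),("purple",(125,80,90),(150,255,255),.088,(320,220,360,260)),("pink",(150,60,150),(180,150,255),.088,(310,190,345,225))):
    cs,m=blobs(t,lo,hi,25,box)
    for c in cs:
        p=cen(c);print(nm,cv2.contourArea(c),p,cv2.minEnclosingCircle(c),onz('top',p,z))
for nm,lo,hi,L in (("green",(50,120,60),(75,255,255),(.084,.068)),("blue",(100,120,60),(125,255,255),0)):
    cs,m=blobs(t,lo,hi,400,(90,140,410,270))
    for c in cs:
        r=cv2.minAreaRect(c);q=np.array([onz('top',p,.004)[:2] for p in cv2.boxPoints(r)])
        e=[np.linalg.norm(q[i]-q[(i+1)%4]) for i in range(2)]
        d=(q[1]-q[0],q[2]-q[1])
        print(nm,onz('top',r[0],.004),e,[np.degrees(np.arctan2(*v[::-1])) for v in d])
g=cv2.cvtColor(t,cv2.COLOR_BGR2GRAY)
cv2.imwrite('pics/bk.png',cv2.resize(t[165:215,188:238],None,fx=11,fy=11,interpolation=cv2.INTER_NEAREST))
s=cv2.imread('pics/scene0.png');cv2.imwrite('pics/bks.png',cv2.resize(s[175:230,250:305],None,fx=10,fy=10,interpolation=cv2.INTER_NEAREST))
E
```

```text
red 158.5 [286.163  187.9348] ((286.406982421875, 187.8488311767578), 7.634324550628662) [ 0.5663 -0.0754  0.088 ]
yellow 171.5 [286.7541 241.6171] ((286.6532897949219, 241.62408447265625), 7.801380157470703) [ 0.4539 -0.0749  0.088 ]
jar 372.0 [213.539  245.4341] ((213.41236877441406, 245.13401794433594), 11.766836166381836) [0.4463 0.0799 0.055 ]
purple 177.5 [341.8798 241.0235] ((341.5, 241.5), 8.860122680664062) [ 0.4541 -0.1903  0.088 ]
green [0.4823 0.2992 0.004 ] [np.float64(0.07471534681019547), np.float64(0.0791178342703234)] [np.float64(-90.41540825132988), np.float64(-178.78115179130907)]
green [0.5632 0.3001 0.004 ] [np.float64(0.07302219883245381), np.float64(0.06440262922418476)] [np.float64(-90.3247848178763), np.float64(-178.78115179130907)]
blue [ 0.4683 -0.301   0.004 ] [np.float64(0.07659274281210879), np.float64(0.07999980401852337)] [np.float64(-90.4266359834047), np.float64(177.50516495881342)]
blue [ 0.5489 -0.3019  0.004 ] [np.float64(0.07718064277008715), np.float64(0.06278854552741019)] [np.float64(-90.33903938024352), np.float64(177.51945486270208)]
blue [ 0.6214 -0.3024  0.004 ] [np.float64(0.07777788352872766), np.float64(0.06376373291886238)] [np.float64(-90.25008793380387), np.float64(177.53374343062603)]
```

View pics/bk.png

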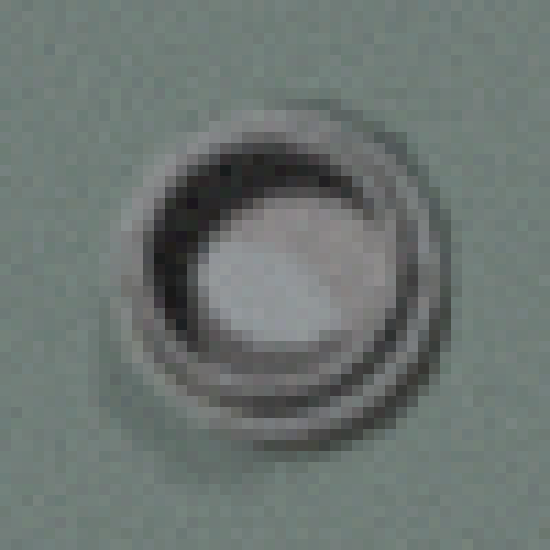

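View pics/bks.png

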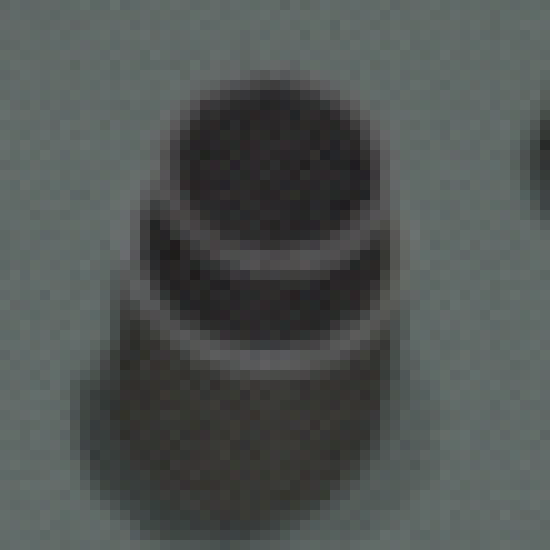

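```bash
python3 - <<'E'
from h import *
print(onz('top',(212.5-.3,187.9-.3),.099),onz('top',(213.2,189.7),.07),onz('scene',(277.7,191.8),.099))
s=cv2.imread('pics/scene0.png')
def cen(c):
    M=cv2.moments(c);return np.array([M['m10']/M['m00'],M['m01']/M['m00']])
for nm,lo,hi,z,box,tp in (("red",(0,150,60),(8,255,255),.088,(220,140,250,160),(286.2,187.9)),("yel",(24,100,60),(36,255,255),.088,(260,115,290,140),(286.7,241.6))):
    cs,m=blobs(s,lo,hi,20,box)
    for c in cs: print(nm,cen(c),onz('scene',cen(c),z-.004),tri(tp,cen(c)))
print('jar',onz('scene',(140+427/2.4,70+258/2.4),.055))
E
```

```text
[0.5668 0.0796 0.099 ] [0.5653 0.0798 0.07  ] [0.5639 0.0828 0.099 ]
red [235.1557 148.0897] [ 0.5649 -0.077   0.084 ] (array([ 0.5663, -0.0754,  0.0867]), np.float64(0.0006043488115640564))
yel [274.4897 127.3952] [ 0.4518 -0.0752  0.084 ] (array([ 0.4533, -0.0745,  0.0859]), np.float64(0.0014567917523348236))
jar [0.4442 0.0837 0.055 ]
```

>>> {"method": "jog_arm", "body": {
  "rows": [
    {"delta_pos": [0.6, 1, 0], "delta_rot": [0, 0, -0.2], "grip": 1},
    {"delta_pos": [0.6, 1, 0], "delta_rot": [0, 0, -0.2], "grip": 1},
    {"delta_pos": [0.6, 1, 0], "delta_rot": [0, 0, -0.2], "grip": 1},
    {"delta_pos": [0.6, 1, 0], "delta_rot": [0, 0, -0.2], "grip": 1},
    {"delta_pos": [0.6, 1, 0], "delta_rot": [0, 0, -0.2], "grip": 1},
    {"delta_pos": [0.6, 1, 0], "delta_rot": [0, 0, -0.2], "grip": 1},
    {"delta_pos": [0.6, 1, 0], "delta_rot": [0, 0, -0.2], "grip": 1},
    {"delta_pos": [0.6, 1, 0], "delta_rot": [0, 0, -0.2], "grip": 1},
    {"delta_pos": [0.6, 1, 0], "delta_rot": [0, 0, -0.2], "grip": 1},
    {"delta_pos": [0.6, 1, 0], "delta_rot": [0, 0, -0.2], "grip": 1},
    {"delta_pos": [0.6, 1, 0], "delta_rot": [0, 0, -0.2], "grip": 1},
    {"delta_pos": [0.6, 1, 0], "delta_rot": [0, 0, -0.2], "grip": 1}
  ],
  "newtons": 30
}}

```text
time_s: 1.15
ee_pos: [0.3331, -0.3046, 0.2482]
ee_rot: [[-1.0, -0.0, -0.006], [0.006, 0.0, -1.0], [0.0, -1.0, -0.0]]
ft_force: [1.2, -0.8, 0.1]
opening: 0.0853
```

>>> {"method": "jog_arm", "body": {
  "rows": [
    {"delta_pos": [0.6, 1, 0], "grip": 1},
    {"delta_pos": [0.6, 1, 0], "grip": 1},
    {"delta_pos": [0.6, 1, 0], "grip": 1},
    {"delta_pos": [0.6, 1, 0], "grip": 1},
    {"delta_pos": [0.6, 1, 0], "grip": 1},
    {"delta_pos": [0.6, 1, 0], "grip": 1},
    {"delta_pos": [0.6, 1, 0], "grip": 1},
    {"delta_pos": [0.6, 1, 0], "grip": 1},
    {"delta_pos": [0.6, 1, 0], "grip": 1},
    {"delta_pos": [0.6, 1, 0], "grip": 1},
    {"delta_pos": [0.6, 1, 0], "grip": 1},
    {"delta_pos": [0.6, 1, 0], "grip": 1}
  ]
}}

```text
invalid input at $.rows[0]: expected keys delta_pos, delta_rot, grip
```

>>> {"method": "jog_arm", "body": {
  "rows": [
    {"delta_pos": [0.5, 0.9, 0], "grip": 1},
    {"delta_pos": [0.5, 0.9, 0], "grip": 1},
    {"delta_pos": [0.5, 0.9, 0], "grip": 1},
    {"delta_pos": [0.5, 0.7, 0], "grip": 1},
    {"delta_pos": [0, 0, 0], "grip": 1}
  ]
}}

```text
invalid input at $.rows[0]: expected keys delta_pos, delta_rot, grip
```

```bash
python3 - <<'E'
from h import *
s=ctrl.get_state();print(s['ee_pos'],s['ee_rot'])
cv2.imwrite('pics/w1.png',ctrl.read_camera('wrist'))
E
```

```text
[ 0.3331 -0.3046  0.2482] [[-1.     -0.0002 -0.0056]
 [ 0.0056  0.     -1.    ]
 [ 0.0002 -1.     -0.    ]]
```

View pics/w1.png

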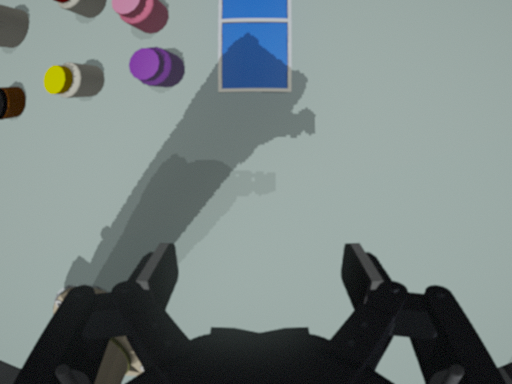

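The picture shows the arm still short of the stock: the blue tray's large bay is at (255,55), purple at (150,65) and yellow at (58,80). Each row needs all three keys.

>>> {"method": "jog_arm", "body": {
  "rows": [
    {"delta_pos": [0.6, 1, 0], "delta_rot": [0, 0, 0], "grip": 1},
    {"delta_pos": [0.6, 1, 0], "delta_rot": [0, 0, 0], "grip": 1},
    {"delta_pos": [0.6, 1, 0], "delta_rot": [0, 0, 0], "grip": 1},
    {"delta_pos": [0.6, 1, 0], "delta_rot": [0, 0, 0], "grip": 1},
    {"delta_pos": [0.6, 1, 0], "delta_rot": [0, 0, 0], "grip": 1},
    {"delta_pos": [0.6, 1, 0], "delta_rot": [0, 0, 0], "grip": 1},
    {"delta_pos": [0.6, 1, 0], "delta_rot": [0, 0, 0], "grip": 1},
    {"delta_pos": [0.6, 1, 0], "delta_rot": [0, 0, 0], "grip": 1},
    {"delta_pos": [0.6, 1, 0], "delta_rot": [0, 0, 0], "grip": 1},
    {"delta_pos": [0.6, 1, 0], "delta_rot": [0, 0, 0], "grip": 1},
    {"delta_pos": [0.6, 1, 0], "delta_rot": [0, 0, 0], "grip": 1},
    {"delta_pos": [0.6, 1, 0], "delta_rot": [0, 0, 0], "grip": 1}
  ]
}}

```text
time_s: 2.2
ee_pos: [0.5132, -0.005, 0.2481]
ee_rot: [[-1.0, -0.0, -0.005], [0.005, -0.0, -1.0], [0.0, -1.0, 0.0]]
ft_force: [0.4, 0.3, -0.6]
opening: 0.0853
```

>>> {"method": "jog_arm", "body": {
  "rows": [
    {"delta_pos": [0.5, 0.9, 0], "delta_rot": [0, 0, 0], "grip": 1},
    {"delta_pos": [0.5, 0.9, 0], "delta_rot": [0, 0, 0], "grip": 1},
    {"delta_pos": [0.5, 0.9, 0], "delta_rot": [0, 0, 0], "grip": 1},
    {"delta_pos": [0.5, 0.7, 0], "delta_rot": [0, 0, 0], "grip": 1},
    {"delta_pos": [0, 0, 0], "delta_rot": [0, 0, 0], "grip": 1}
  ]
}}

```text
time_s: 2.62
ee_pos: [0.5634, 0.0835, 0.2477]
ee_rot: [[-1.0, -0.0, 0.001], [-0.001, 0.003, -1.0], [0.0, -1.0, -0.003]]
ft_force: [-1.3, 0.7, -0.5]
opening: 0.0852
```

```bash
python3 - <<'E'
from h import *
s=ctrl.get_state();print(s['ee_pos'],s['ee_rot'])
cv2.imwrite('pics/w2.png',ctrl.read_camera('wrist'))
E
```

```text
[0.5634 0.0835 0.2477] [[-1.     -0.0004  0.001 ]
 [-0.001   0.0028 -1.    ]
 [ 0.0004 -1.     -0.0028]]
```

View pics/w2.png

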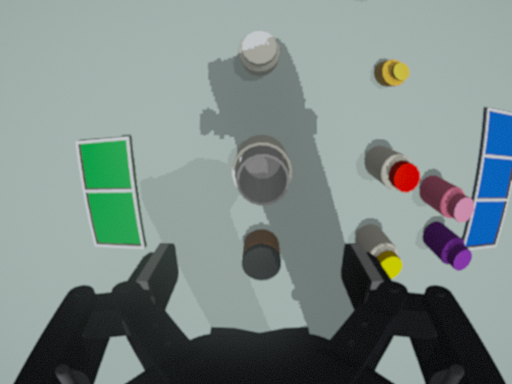

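```bash
cat >> h.py <<'E'
def wz(px,z,p,R):
    c=ctrl.get_calibration('wrist');T=np.array(c['T_tool_cam'])
    u=np.array([px[0]-c['cx'],px[1]-c['cy']]);r=np.hypot(*u);th=r/c['fx']
    d=np.array([*(u/r*np.sin(th)),np.cos(th)])
    o=p+R@T[:3,3];d=R@T[:3,:3]@d
    return o+d*(z-o[2])/d[2]
E
python3 - <<'E'
from h import *
im=cv2.imread('pics/w2.png')
cv2.imwrite('pics/w2z.png',cv2.resize(im[125:285,220:310],None,fx=3.7,fy=3.7,interpolation=cv2.INTER_NEAREST))
E
```

```text
(no output)
```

View pics/w2z.png

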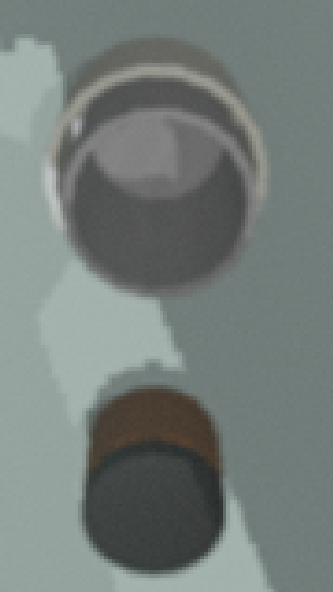

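```bash
python3 - <<'E'
from h import *
p=np.array([.5634,.0835,.2477]);R=np.array([[-1,-.0004,.001],[-.001,.0028,-1],[.0004,-1,-.0028]])
print(wz((263,179.4),.099,p,R),wz((261.6,262.3),.055,p,R),wz((405,176.5),.088,p,R))
E
```

```text
[0.5652 0.0797 0.099 ] [0.4469 0.0802 0.055 ] [ 0.5668 -0.0733  0.088 ]
```

>>> {"method": "jog_arm", "body": {
  "rows": [
    {"delta_pos": [0.08, -0.14, -0.6], "delta_rot": [0, 0, 0], "grip": 1},
    {"delta_pos": [0, 0, -0.9], "delta_rot": [0, 0, 0], "grip": 1},
    {"delta_pos": [0, 0, -0.9], "delta_rot": [0, 0, 0], "grip": 1},
    {"delta_pos": [0, 0, -0.9], "delta_rot": [0, 0, 0], "grip": 1},
    {"delta_pos": [0, 0, -0.8], "delta_rot": [0, 0, 0], "grip": 1},
    {"delta_pos": [0, 0, -0.7], "delta_rot": [0, 0, 0], "grip": 1},
    {"delta_pos": [0, 0, -0.6], "delta_rot": [0, 0, 0], "grip": 1},
    {"delta_pos": [0, 0, -0.5], "delta_rot": [0, 0, 0], "grip": 1},
    {"delta_pos": [0, 0, -0.3], "delta_rot": [0, 0, 0], "grip": 1},
    {"delta_pos": [0, 0, 0], "delta_rot": [0, 0, 0], "grip": 1}
  ]
}}

```text
time_s: 3.5
ee_pos: [0.5637, 0.0743, 0.0917]
ee_rot: [[-1.0, -0.003, -0.005], [0.005, -0.001, -1.0], [0.003, -1.0, 0.001]]
ft_force: [-0.5, 0.4, 0.5]
opening: 0.0856
```

>>> {"method": "jog_arm", "body": {
  "rows": [
    {"delta_pos": [0, 0, 0], "delta_rot": [0, 0, 0], "grip": -1},
    {"delta_pos": [0, 0, 0], "delta_rot": [0, 0, 0], "grip": -1},
    {"delta_pos": [0, 0, 0], "delta_rot": [0, 0, 0], "grip": -1},
    {"delta_pos": [0, 0, 0], "delta_rot": [0, 0, 0], "grip": -1},
    {"delta_pos": [0, 0, 0], "delta_rot": [0, 0, 0], "grip": -1},
    {"delta_pos": [0, 0, 0], "delta_rot": [0, 0, 0], "grip": -1},
    {"delta_pos": [0, 0, 0], "delta_rot": [0, 0, 0], "grip": -1},
    {"delta_pos": [0, 0, 0], "delta_rot": [0, 0, 0], "grip": -1}
  ],
  "newtons": 35
}}

```text
time_s: 4.17
ee_pos: [0.5657, 0.076, 0.0947]
ee_rot: [[-1.0, 0.003, -0.004], [0.004, 0.0, -1.0], [-0.003, -1.0, -0.0]]
ft_force: [-0.9, 0.8, 5.7]
opening: 0.0515
```

>>> {"method": "jog_arm", "body": {
  "rows": [
    {"delta_pos": [0, 0, 0.3], "delta_rot": [0, 0, 0], "grip": -1},
    {"delta_pos": [0, 0, 0.5], "delta_rot": [0, 0, 0], "grip": -1},
    {"delta_pos": [0, 0, 0.5], "delta_rot": [0, 0, 0], "grip": -1},
    {"delta_pos": [0, 0, 0.6], "delta_rot": [0, 0, 0], "grip": -1},
    {"delta_pos": [0, 0, 0.6], "delta_rot": [0, 0, 0], "grip": -1},
    {"delta_pos": [0, 0, 0.6], "delta_rot": [0, 0, 0], "grip": -1},
    {"delta_pos": [0, 0, 0.6], "delta_rot": [0, 0, 0], "grip": -1},
    {"delta_pos": [0, 0, 0.6], "delta_rot": [0, 0, 0], "grip": -1},
    {"delta_pos": [0, 0, 0.3], "delta_rot": [0, 0, 0], "grip": -1},
    {"delta_pos": [0, 0, 0], "delta_rot": [0, 0, 0], "grip": -1}
  ]
}}

```text
time_s: 5.0
ee_pos: [0.5658, 0.0757, 0.2112]
ee_rot: [[-1.0, 0.004, -0.005], [0.005, 0.0, -1.0], [-0.004, -1.0, -0.0]]
ft_force: [0.3, 0.2, -0.7]
opening: 0.0516
```

```bash
cat >> h.py <<'E'
def look(i):
    s=ctrl.get_state();w=ctrl.read_camera('wrist');sc=ctrl.read_camera('scene')
    print(s['time_s'],s['ee_pos'],s['ee_rot'].round(3).tolist(),s['ft_force'],s['opening'])
    cv2.imwrite(f'pics/w{i}.png',w);cv2.imwrite(f'pics/s{i}.png',sc)
    a=cv2.resize(w,(396,297));b=cv2.resize(sc[60:320,140:490],(400,297))
    cv2.imwrite(f'pics/l{i}.png',np.hstack([a,b]))
E
python3 -c "
from h import *
look(3)"
```

```text
5.0 [0.5658 0.0757 0.2112] [[-1.0, 0.004, -0.005], [0.005, 0.0, -1.0], [-0.004, -1.0, -0.0]] [ 0.2867  0.1774 -0.7459] 0.05155188279357703
```

View pics/l3.png

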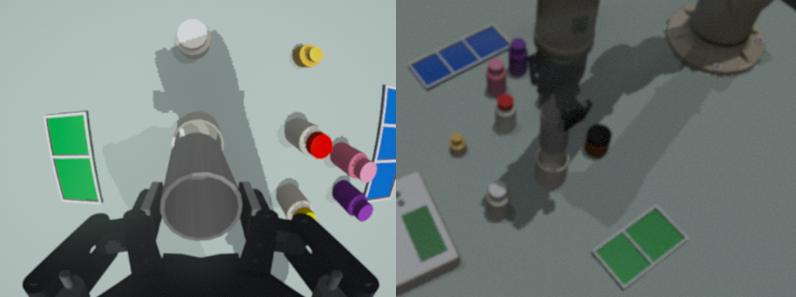

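Left: the grey beaker is in the jaws, around (200,190). Right: the large beaker at (552,165) hasn't moved and is separated. On to the green tray.

>>> {"method": "jog_arm", "body": {
  "rows": [
    {"delta_pos": [-0.2, 0.5, 0], "delta_rot": [0, 0, 0], "grip": -1},
    {"delta_pos": [-0.3, 0.9, 0], "delta_rot": [0, 0, 0], "grip": -1},
    {"delta_pos": [-0.4, 1, 0], "delta_rot": [0, 0, 0], "grip": -1},
    {"delta_pos": [-0.4, 1, 0], "delta_rot": [0, 0, 0], "grip": -1},
    {"delta_pos": [-0.4, 1, 0], "delta_rot": [0, 0, 0], "grip": -1},
    {"delta_pos": [-0.4, 1, 0], "delta_rot": [0, 0, 0], "grip": -1},
    {"delta_pos": [-0.4, 1, 0], "delta_rot": [0, 0, 0], "grip": -1},
    {"delta_pos": [-0.4, 1, 0], "delta_rot": [0, 0, 0], "grip": -1},
    {"delta_pos": [-0.3, 1, 0], "delta_rot": [0, 0, 0], "grip": -1},
    {"delta_pos": [-0.1, 0.5, 0], "delta_rot": [0, 0, 0], "grip": -1},
    {"delta_pos": [0, 0, 0], "delta_rot": [0, 0, 0], "grip": -1},
    {"delta_pos": [0, 0, 0], "delta_rot": [0, 0, 0], "grip": -1}
  ]
}}

```text
time_s: 6.1
ee_pos: [0.4808, 0.2991, 0.2074]
ee_rot: [[-1.0, -0.002, -0.002], [0.002, -0.0, -1.0], [0.002, -1.0, 0.0]]
ft_force: [0.1, -0.5, -1.3]
opening: 0.0515
```

```bash
python3 -c "
from h import *
look(4)"
```

```text
6.1 [0.4808 0.2991 0.2074] [[-1.0, -0.002, -0.002], [0.002, -0.0, -1.0], [0.002, -1.0, 0.0]] [ 0.1398 -0.4631 -1.2574] 0.05145433639290221
```

View pics/l4.png

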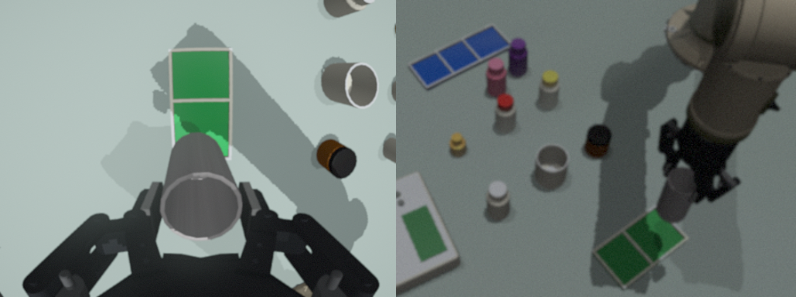

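Left: the beaker at (200,195) is over the near, large green bay. Right: the large beaker stands empty. Lowering.

>>> {"method": "jog_arm", "body": {
  "rows": [
    {"delta_pos": [0.02, 0, -0.4], "delta_rot": [0, 0, 0], "grip": -1},
    {"delta_pos": [0.02, 0, -0.8], "delta_rot": [0, 0, 0], "grip": -1},
    {"delta_pos": [0.02, 0, -0.8], "delta_rot": [0, 0, 0], "grip": -1},
    {"delta_pos": [0, 0, -0.8], "delta_rot": [0, 0, 0], "grip": -1},
    {"delta_pos": [0, 0, -0.6], "delta_rot": [0, 0, 0], "grip": -1},
    {"delta_pos": [0, 0, -0.4], "delta_rot": [0, 0, 0], "grip": -1},
    {"delta_pos": [0, 0, -0.3], "delta_rot": [0, 0, 0], "grip": -1},
    {"delta_pos": [0, 0, -0.2], "delta_rot": [0, 0, 0], "grip": -1},
    {"delta_pos": [0, 0, -0.1], "delta_rot": [0, 0, 0], "grip": -1},
    {"delta_pos": [0, 0, 0], "delta_rot": [0, 0, 0], "grip": -1},
    {"delta_pos": [0, 0, 0], "delta_rot": [0, 0, 0], "grip": -1}
  ]
}}

```text
time_s: 7.12
ee_pos: [0.4841, 0.2982, 0.0989]
ee_rot: [[-1.0, 0.001, -0.005], [0.005, 0.001, -1.0], [-0.001, -1.0, -0.001]]
ft_force: [-0.3, 0.4, -0.4]
opening: 0.0518
```

>>> {"method": "jog_arm", "body": {
  "rows": [
    {"delta_pos": [0, 0, -0.08], "delta_rot": [0, 0, 0], "grip": -1},
    {"delta_pos": [0, 0, -0.08], "delta_rot": [0, 0, 0], "grip": -1},
    {"delta_pos": [0, 0, 0], "delta_rot": [0, 0, 0], "grip": -1}
  ]
}}

```text
time_s: 7.37
ee_pos: [0.4841, 0.2983, 0.0948]
ee_rot: [[-1.0, 0.001, -0.004], [0.004, 0.001, -1.0], [-0.001, -1.0, -0.001]]
ft_force: [-0.4, 1.2, 1.2]
opening: 0.0511
```

>>> {"method": "jog_arm", "body": {
  "rows": [
    {"delta_pos": [0, 0, -0.05], "delta_rot": [0, 0, 0], "grip": -1},
    {"delta_pos": [0, 0, 0], "delta_rot": [0, 0, 0], "grip": -1}
  ]
}}

```text
time_s: 7.53
ee_pos: [0.4848, 0.2985, 0.0946]
ee_rot: [[-1.0, 0.003, -0.005], [0.005, 0.001, -1.0], [-0.003, -1.0, -0.001]]
ft_force: [-1.7, -0.7, 9.1]
opening: 0.0511
```

>>> {"method": "jog_arm", "body": {
  "rows": [
    {"delta_pos": [0, 0, 0], "delta_rot": [0, 0, 0], "grip": 1},
    {"delta_pos": [0, 0, 0], "delta_rot": [0, 0, 0], "grip": 1},
    {"delta_pos": [0, 0, 0], "delta_rot": [0, 0, 0], "grip": 1},
    {"delta_pos": [0, 0, 0], "delta_rot": [0, 0, 0], "grip": 1},
    {"delta_pos": [0, 0, 0.3], "delta_rot": [0, 0, 0], "grip": 1},
    {"delta_pos": [0, 0, 0.8], "delta_rot": [0, 0, 0], "grip": 1},
    {"delta_pos": [0, 0, 0.8], "delta_rot": [0, 0, 0], "grip": 1},
    {"delta_pos": [0, 0, 0.8], "delta_rot": [0, 0, 0], "grip": 1},
    {"delta_pos": [0, 0, 0.8], "delta_rot": [0, 0, 0], "grip": 1},
    {"delta_pos": [0, 0, 0.5], "delta_rot": [0, 0, 0], "grip": 1},
    {"delta_pos": [0, 0, 0], "delta_rot": [0, 0, 0], "grip": 1}
  ]
}}

```text
time_s: 8.45
ee_pos: [0.4848, 0.2991, 0.1964]
ee_rot: [[-1.0, 0.004, -0.004], [0.004, 0.002, -1.0], [-0.004, -1.0, -0.002]]
ft_force: [-0.1, -0.2, 0.4]
opening: 0.0854
```

```bash
python3 -c "
from h import *
look(5)"
```

```text
8.45 [0.4848 0.2991 0.1964] [[-1.0, 0.004, -0.004], [0.004, 0.002, -1.0], [-0.004, -1.0, -0.002]] [-0.0701 -0.2088  0.3626] 0.0854472781103108
```

View pics/l5.png

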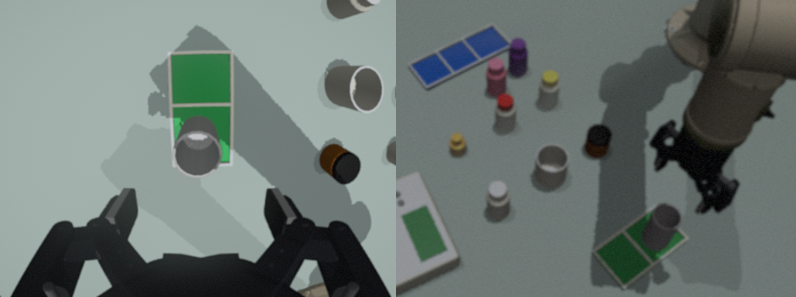

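```bash
python3 - <<'E'
from h import *
t=ctrl.read_camera('top');cv2.imwrite('pics/t5.png',t)
a=cv2.resize(t[165:215,185:245],(480,400),interpolation=cv2.INTER_CUBIC);b=cv2.resize(cv2.imread('pics/s5.png')[175:225,245:300],(440,400),interpolation=cv2.INTER_CUBIC)
cv2.imwrite('pics/z5.png',cv2.resize(np.hstack([a,b]),None,fx=.85,fy=.85))
E
```

```text
(no output)
```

View pics/z5.png

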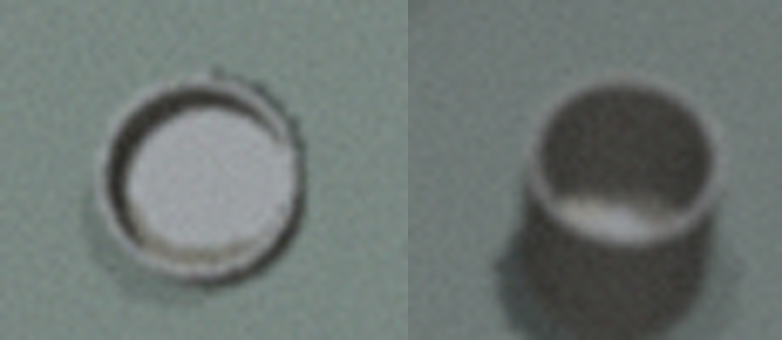

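```bash
python3 - <<'E'
from h import *
print(onz('top',(214.2,190.3),.07),onz('scene',(245+(625-408)/6.8-.5,175+160/6.8-.5),.07))
E
```

```text
[0.564  0.0776 0.07  ] [0.5631 0.0804 0.07  ]
```

>>> {"method": "jog_arm", "body": {
  "rows": [
    {"delta_pos": [0.3, -0.8, 0], "delta_rot": [0, 0, 0], "grip": 1},
    {"delta_pos": [0.4, -1, 0], "delta_rot": [0, 0, 0], "grip": 1},
    {"delta_pos": [0.4, -1, 0], "delta_rot": [0, 0, 0], "grip": 1},
    {"delta_pos": [0.4, -1, 0], "delta_rot": [0, 0, 0], "grip": 1},
    {"delta_pos": [0.4, -1, 0], "delta_rot": [0, 0, 0], "grip": 1},
    {"delta_pos": [0.4, -1, 0], "delta_rot": [0, 0, 0], "grip": 1},
    {"delta_pos": [0.4, -1, 0], "delta_rot": [0, 0, 0], "grip": 1},
    {"delta_pos": [0.3, -1, 0], "delta_rot": [0, 0, 0], "grip": 1},
    {"delta_pos": [0.2, -0.7, 0], "delta_rot": [0, 0, 0], "grip": 1},
    {"delta_pos": [0, -0.3, 0], "delta_rot": [0, 0, 0], "grip": 1},
    {"delta_pos": [0, 0, 0], "delta_rot": [0, 0, 0], "grip": 1},
    {"delta_pos": [0, 0, 0], "delta_rot": [0, 0, 0], "grip": 1}
  ]
}}

```text
time_s: 9.6
ee_pos: [0.563, 0.0788, 0.1923]
ee_rot: [[-1.0, -0.001, -0.004], [0.004, 0.001, -1.0], [0.001, -1.0, -0.001]]
ft_force: [0.7, 0.8, 0.4]
opening: 0.0852
```

>>> {"method": "jog_arm", "body": {
  "rows": [
    {"delta_pos": [0, 0, -0.5], "delta_rot": [0, 0, 0], "grip": 1},
    {"delta_pos": [0, 0, -0.8], "delta_rot": [0, 0, 0], "grip": 1},
    {"delta_pos": [0, 0, -0.9], "delta_rot": [0, 0, 0], "grip": 1},
    {"delta_pos": [0, 0, -0.9], "delta_rot": [0, 0, 0], "grip": 1},
    {"delta_pos": [0, 0, -0.8], "delta_rot": [0, 0, 0], "grip": 1},
    {"delta_pos": [0, 0, -0.7], "delta_rot": [0, 0, 0], "grip": 1},
    {"delta_pos": [0, 0, -0.5], "delta_rot": [0, 0, 0], "grip": 1},
    {"delta_pos": [0, 0, -0.4], "delta_rot": [0, 0, 0], "grip": 1},
    {"delta_pos": [0, 0, -0.1], "delta_rot": [0, 0, 0], "grip": 1},
    {"delta_pos": [0, 0, 0], "delta_rot": [0, 0, 0], "grip": 1},
    {"delta_pos": [0, 0, 0], "delta_rot": [0, 0, 0], "grip": 1}
  ]
}}

```text
time_s: 10.52
ee_pos: [0.5642, 0.0784, 0.0537]
ee_rot: [[-1.0, 0.001, -0.004], [0.004, 0.0, -1.0], [-0.001, -1.0, -0.0]]
ft_force: [-0.0, -0.6, 0.3]
opening: 0.085
```

>>> {"method": "jog_arm", "body": {
  "rows": [
    {"delta_pos": [0, 0, 0], "delta_rot": [0, 0, 0], "grip": -1},
    {"delta_pos": [0, 0, 0], "delta_rot": [0, 0, 0], "grip": -1},
    {"delta_pos": [0, 0, 0], "delta_rot": [0, 0, 0], "grip": -1},
    {"delta_pos": [0, 0, 0], "delta_rot": [0, 0, 0], "grip": -1},
    {"delta_pos": [0, 0, 0], "delta_rot": [0, 0, 0], "grip": -1},
    {"delta_pos": [0, 0, 0], "delta_rot": [0, 0, 0], "grip": -1}
  ]
}}

```text
time_s: 11.02
ee_pos: [0.5647, 0.0782, 0.0545]
ee_rot: [[-1.0, 0.003, -0.005], [0.005, 0.0, -1.0], [-0.003, -1.0, -0.0]]
ft_force: [-1.3, 0.2, 4.5]
opening: 0.0639
```

>>> {"method": "jog_arm", "body": {
  "rows": [
    {"delta_pos": [0, 0, 0.4], "delta_rot": [0, 0, 0], "grip": -1},
    {"delta_pos": [0, 0, 0.8], "delta_rot": [0, 0, 0], "grip": -1},
    {"delta_pos": [0, 0, 1], "delta_rot": [0, 0, 0], "grip": -1},
    {"delta_pos": [0, 0, 1], "delta_rot": [0, 0, 0], "grip": -1},
    {"delta_pos": [0, 0, 1], "delta_rot": [0, 0, 0], "grip": -1},
    {"delta_pos": [-0.1, -0.4, 1], "delta_rot": [0, 0, 0], "grip": -1},
    {"delta_pos": [-0.2, -0.8, 0.7], "delta_rot": [0, 0, 0], "grip": -1},
    {"delta_pos": [-0.25, -1, 0.3], "delta_rot": [0, 0, 0], "grip": -1},
    {"delta_pos": [-0.25, -1, 0], "delta_rot": [0, 0, 0], "grip": -1},
    {"delta_pos": [-0.25, -1, 0], "delta_rot": [0, 0, 0], "grip": -1},
    {"delta_pos": [-0.25, -1, 0], "delta_rot": [0, 0, 0], "grip": -1},
    {"delta_pos": [-0.25, -1, 0], "delta_rot": [0, 0, 0], "grip": -1}
  ]
}}

```text
time_s: 12.02
ee_pos: [0.5245, -0.0781, 0.2091]
ee_rot: [[-1.0, 0.001, -0.004], [0.004, -0.0, -1.0], [-0.001, -1.0, 0.0]]
ft_force: [0.2, -1.5, -0.9]
opening: 0.064
```

>>> {"method": "jog_arm", "body": {
  "rows": [
    {"delta_pos": [-0.25, -1, 0], "delta_rot": [0, 0, 0], "grip": -1},
    {"delta_pos": [-0.25, -1, 0], "delta_rot": [0, 0, 0], "grip": -1},
    {"delta_pos": [-0.25, -1, 0], "delta_rot": [0, 0, 0], "grip": -1},
    {"delta_pos": [-0.3, -1, 0], "delta_rot": [0, 0, 0], "grip": -1},
    {"delta_pos": [-0.3, -1, 0], "delta_rot": [0, 0, 0], "grip": -1},
    {"delta_pos": [-0.3, -1, 0], "delta_rot": [0, 0, 0], "grip": -1},
    {"delta_pos": [-0.3, -1, 0], "delta_rot": [0, 0, 0], "grip": -1},
    {"delta_pos": [-0.3, -1, 0], "delta_rot": [0, 0, 0], "grip": -1},
    {"delta_pos": [-0.2, -0.7, 0], "delta_rot": [0, 0, 0], "grip": -1},
    {"delta_pos": [-0.1, -0.3, 0], "delta_rot": [0, 0, 0], "grip": -1},
    {"delta_pos": [0, 0, 0], "delta_rot": [0, 0, 0], "grip": -1},
    {"delta_pos": [0, 0, 0], "delta_rot": [0, 0, 0], "grip": -1}
  ]
}}

```text
time_s: 13.02
ee_pos: [0.4616, -0.3011, 0.2084]
ee_rot: [[-1.0, 0.001, -0.004], [0.004, 0.001, -1.0], [-0.001, -1.0, -0.001]]
ft_force: [-0.4, -0.1, -1.0]
opening: 0.0638
```

```bash
python3 -c "
from h import *
look(6)"
```

```text
13.0167 [ 0.4616 -0.3011  0.2084] [[-1.0, 0.001, -0.004], [0.004, 0.001, -1.0], [-0.001, -1.0, -0.001]] [-0.3729 -0.0978 -0.9984] 0.06383606911165718
```

View pics/l6.png

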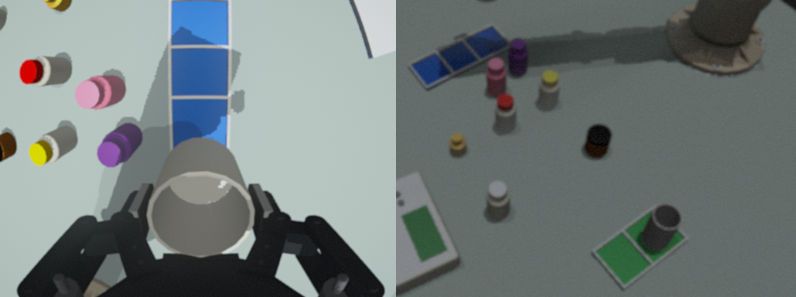

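Left: the large beaker at (200,205) is held over the near, large blue bay. The grey beaker stands in the green tray (right, 662,228). Lowering.

>>> {"method": "jog_arm", "body": {
  "rows": [
    {"delta_pos": [0.1, 0, -0.5], "delta_rot": [0, 0, 0], "grip": -1},
    {"delta_pos": [0.1, 0, -0.9], "delta_rot": [0, 0, 0], "grip": -1},
    {"delta_pos": [0.1, 0, -0.9], "delta_rot": [0, 0, 0], "grip": -1},
    {"delta_pos": [0, 0, -0.9], "delta_rot": [0, 0, 0], "grip": -1},
    {"delta_pos": [0, 0, -0.9], "delta_rot": [0, 0, 0], "grip": -1},
    {"delta_pos": [0, 0, -0.7], "delta_rot": [0, 0, 0], "grip": -1},
    {"delta_pos": [0, 0, -0.5], "delta_rot": [0, 0, 0], "grip": -1},
    {"delta_pos": [0, 0, -0.3], "delta_rot": [0, 0, 0], "grip": -1},
    {"delta_pos": [0, 0, -0.2], "delta_rot": [0, 0, 0], "grip": -1},
    {"delta_pos": [0, 0, 0], "delta_rot": [0, 0, 0], "grip": -1},
    {"delta_pos": [0, 0, 0], "delta_rot": [0, 0, 0], "grip": -1}
  ]
}}

```text
time_s: 14.03
ee_pos: [0.4693, -0.302, 0.0636]
ee_rot: [[-1.0, 0.001, -0.004], [0.004, -0.0, -1.0], [-0.001, -1.0, 0.0]]
ft_force: [0.0, -0.4, -1.2]
opening: 0.0637
```

>>> {"method": "jog_arm", "body": {
  "rows": [
    {"delta_pos": [0, 0, -0.1], "delta_rot": [0, 0, 0], "grip": -1},
    {"delta_pos": [0, 0, -0.08], "delta_rot": [0, 0, 0], "grip": -1},
    {"delta_pos": [0, 0, 0], "delta_rot": [0, 0, 0], "grip": -1},
    {"delta_pos": [0, 0, 0], "delta_rot": [0, 0, 0], "grip": -1}
  ]
}}

```text
time_s: 14.37
ee_pos: [0.4688, -0.3022, 0.0588]
ee_rot: [[-1.0, 0.0, -0.005], [0.005, -0.0, -1.0], [-0.0, -1.0, 0.0]]
ft_force: [-0.4, 0.5, -1.2]
opening: 0.0636
```

>>> {"method": "jog_arm", "body": {
  "rows": [
    {"delta_pos": [0, 0, -0.06], "delta_rot": [0, 0, 0], "grip": -1},
    {"delta_pos": [0, 0, 0], "delta_rot": [0, 0, 0], "grip": -1}
  ]
}}

```text
time_s: 14.53
ee_pos: [0.4689, -0.3023, 0.0585]
ee_rot: [[-1.0, 0.0, -0.005], [0.005, -0.001, -1.0], [-0.0, -1.0, 0.001]]
ft_force: [-4.5, 2.0, 12.7]
opening: 0.0636
```

>>> {"method": "jog_arm", "body": {
  "rows": [
    {"delta_pos": [0, 0, 0], "delta_rot": [0, 0, 0], "grip": 1},
    {"delta_pos": [0, 0, 0], "delta_rot": [0, 0, 0], "grip": 1},
    {"delta_pos": [0, 0, 0], "delta_rot": [0, 0, 0], "grip": 1},
    {"delta_pos": [0, 0, 0], "delta_rot": [0, 0, 0], "grip": 1},
    {"delta_pos": [0, 0, 0.4], "delta_rot": [0, 0, 0], "grip": 1},
    {"delta_pos": [0, 0, 0.8], "delta_rot": [0, 0, 0], "grip": 1},
    {"delta_pos": [0, 0, 1], "delta_rot": [0, 0, 0], "grip": 1},
    {"delta_pos": [0, 0, 1], "delta_rot": [0, 0, 0], "grip": 1},
    {"delta_pos": [0, 0, 1], "delta_rot": [0, 0, 0], "grip": 1},
    {"delta_pos": [0, 0, 1], "delta_rot": [0, 0, 0], "grip": 1},
    {"delta_pos": [0, 0, 0.4], "delta_rot": [0, 0, 0], "grip": 1},
    {"delta_pos": [0, 0, 0], "delta_rot": [0, 0, 0], "grip": 1}
  ]
}}

```text
time_s: 15.53
ee_pos: [0.4702, -0.3027, 0.2005]
ee_rot: [[-1.0, 0.005, -0.004], [0.004, -0.003, -1.0], [-0.005, -1.0, 0.003]]
ft_force: [0.1, -0.7, -0.1]
opening: 0.0855
```

>>> {"method": "jog_arm", "body": {
  "rows": [
    {"delta_pos": [0.3, 0.6, 0], "delta_rot": [0, 0, 0], "grip": 1},
    {"delta_pos": [0.4, 1, 0], "delta_rot": [0, 0, 0], "grip": 1},
    {"delta_pos": [0.4, 1, 0], "delta_rot": [0, 0, 0], "grip": 1},
    {"delta_pos": [0.5, 1, 0], "delta_rot": [0, 0, 0], "grip": 1},
    {"delta_pos": [0.5, 1, 0], "delta_rot": [0, 0, 0], "grip": 1},
    {"delta_pos": [0.5, 1, 0], "delta_rot": [0, 0, 0], "grip": 1},
    {"delta_pos": [0.5, 1, 0], "delta_rot": [0, 0, 0], "grip": 1},
    {"delta_pos": [0.4, 1, 0], "delta_rot": [0, 0, 0], "grip": 1},
    {"delta_pos": [0.3, 1, 0], "delta_rot": [0, 0, 0], "grip": 1},
    {"delta_pos": [0.1, 0.5, 0], "delta_rot": [0, 0, 0], "grip": 1},
    {"delta_pos": [0, 0, 0], "delta_rot": [0, 0, 0], "grip": 1},
    {"delta_pos": [0, 0, 0], "delta_rot": [0, 0, 0], "grip": 1}
  ]
}}

```text
time_s: 16.53
ee_pos: [0.5657, -0.0746, 0.1961]
ee_rot: [[-1.0, -0.002, -0.003], [0.003, -0.0, -1.0], [0.002, -1.0, 0.0]]
ft_force: [-0.9, -0.5, 0.6]
opening: 0.0853
```

```bash
python3 -c "
from h import *
look(7)"
```

```text
16.5333 [ 0.5657 -0.0746  0.1961] [[-1.0, -0.002, -0.003], [0.003, -0.0, -1.0], [0.002, -1.0, 0.0]] [-0.8768 -0.4577  0.6306] 0.0853316853855076
```

View pics/l7.png

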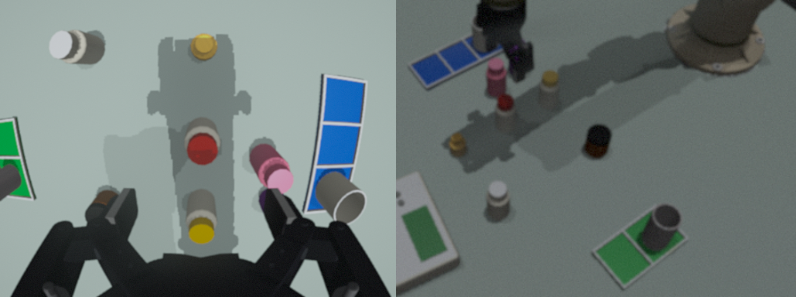

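The large beaker stands in the near blue bay (left, 345,200), and the red cap at (203,148) is centred between the jaws. Descending to grip its body.

>>> {"method": "jog_arm", "body": {
  "rows": [
    {"delta_pos": [0, 0, -0.5], "delta_rot": [0, 0, 0], "grip": 1},
    {"delta_pos": [0, 0, -0.8], "delta_rot": [0, 0, 0], "grip": 1},
    {"delta_pos": [0, 0, -0.9], "delta_rot": [0, 0, 0], "grip": 1},
    {"delta_pos": [0, 0, -0.9], "delta_rot": [0, 0, 0], "grip": 1},
    {"delta_pos": [0, 0, -0.9], "delta_rot": [0, 0, 0], "grip": 1},
    {"delta_pos": [0, 0, -0.8], "delta_rot": [0, 0, 0], "grip": 1},
    {"delta_pos": [0, 0, -0.6], "delta_rot": [0, 0, 0], "grip": 1},
    {"delta_pos": [0, 0, -0.4], "delta_rot": [0, 0, 0], "grip": 1},
    {"delta_pos": [0, 0, 0], "delta_rot": [0, 0, 0], "grip": 1},
    {"delta_pos": [0, 0, 0], "delta_rot": [0, 0, 0], "grip": 1}
  ]
}}

```text
time_s: 17.47
ee_pos: [0.566, -0.0757, 0.052]
ee_rot: [[-1.0, -0.001, -0.006], [0.006, -0.0, -1.0], [0.001, -1.0, 0.0]]
ft_force: [-0.8, 0.1, 0.1]
opening: 0.0854
```

>>> {"method": "jog_arm", "body": {
  "rows": [
    {"delta_pos": [0, 0, 0], "delta_rot": [0, 0, 0], "grip": -1},
    {"delta_pos": [0, 0, 0], "delta_rot": [0, 0, 0], "grip": -1},
    {"delta_pos": [0, 0, 0], "delta_rot": [0, 0, 0], "grip": -1},
    {"delta_pos": [0, 0, 0], "delta_rot": [0, 0, 0], "grip": -1},
    {"delta_pos": [0, 0, 0], "delta_rot": [0, 0, 0], "grip": -1},
    {"delta_pos": [0, 0, 0], "delta_rot": [0, 0, 0], "grip": -1},
    {"delta_pos": [0, 0, 0], "delta_rot": [0, 0, 0], "grip": -1}
  ]
}}

```text
time_s: 18.05
ee_pos: [0.567, -0.0747, 0.0532]
ee_rot: [[-1.0, 0.002, -0.005], [0.005, -0.001, -1.0], [-0.002, -1.0, 0.001]]
ft_force: [-0.7, -0.3, 5.6]
opening: 0.0427
```

>>> {"method": "jog_arm", "body": {
  "rows": [
    {"delta_pos": [0, 0, 0.5], "delta_rot": [0, 0, 0], "grip": -1},
    {"delta_pos": [0, 0, 0.9], "delta_rot": [0, 0, 0], "grip": -1},
    {"delta_pos": [0, 0, 1], "delta_rot": [0, 0, 0], "grip": -1},
    {"delta_pos": [0, 0, 1], "delta_rot": [0, 0, 0], "grip": -1},
    {"delta_pos": [0, 0, 1], "delta_rot": [0, 0, 0], "grip": -1},
    {"delta_pos": [0.1, -0.3, 0.6], "delta_rot": [0, 0, 0], "grip": -1},
    {"delta_pos": [0.2, -0.7, 0.2], "delta_rot": [0, 0, 0], "grip": -1},
    {"delta_pos": [0.25, -1, 0], "delta_rot": [0, 0, 0], "grip": -1},
    {"delta_pos": [0.25, -1, 0], "delta_rot": [0, 0, 0], "grip": -1},
    {"delta_pos": [0.25, -1, 0], "delta_rot": [0, 0, 0], "grip": -1},
    {"delta_pos": [0.25, -1, 0], "delta_rot": [0, 0, 0], "grip": -1},
    {"delta_pos": [0.25, -1, 0], "delta_rot": [0, 0, 0], "grip": -1}
  ]
}}

```text
time_s: 19.05
ee_pos: [0.605, -0.2256, 0.1829]
ee_rot: [[-1.0, 0.0, -0.004], [0.004, 0.0, -1.0], [-0.0, -1.0, -0.0]]
ft_force: [1.7, -0.4, -1.7]
opening: 0.0426
```

>>> {"method": "jog_arm", "body": {
  "rows": [
    {"delta_pos": [0.25, -1, 0], "delta_rot": [0, 0, 0], "grip": -1},
    {"delta_pos": [0.2, -1, 0], "delta_rot": [0, 0, 0], "grip": -1},
    {"delta_pos": [0.15, -0.7, 0], "delta_rot": [0, 0, 0], "grip": -1},
    {"delta_pos": [0.05, -0.4, 0], "delta_rot": [0, 0, 0], "grip": -1},
    {"delta_pos": [0, 0, 0], "delta_rot": [0, 0, 0], "grip": -1},
    {"delta_pos": [0, 0, 0], "delta_rot": [0, 0, 0], "grip": -1}
  ]
}}

```text
time_s: 19.55
ee_pos: [0.6212, -0.3013, 0.1821]
ee_rot: [[-1.0, -0.0, -0.004], [0.004, 0.001, -1.0], [0.0, -1.0, -0.001]]
ft_force: [0.1, -0.6, -0.6]
opening: 0.0425
```

```bash
python3 -c "
from h import *
look(8)"
```

```text
19.55 [ 0.6212 -0.3013  0.1821] [[-1.0, -0.0, -0.004], [0.004, 0.001, -1.0], [0.0, -1.0, -0.001]] [ 0.0829 -0.5595 -0.612 ] 0.04251275980119458
```

View pics/l8.png

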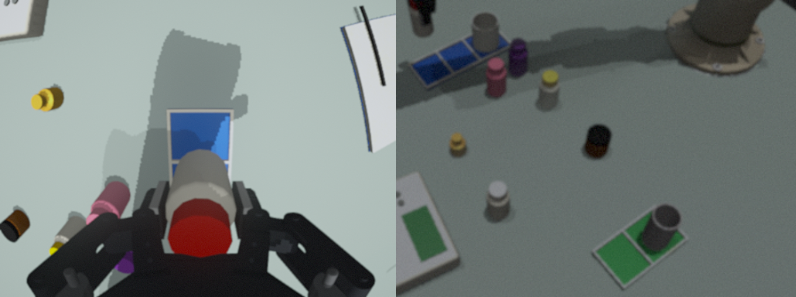

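The red bottle (left, 200,220) is held over the far blue bay. Lowering.

>>> {"method": "jog_arm", "body": {
  "rows": [
    {"delta_pos": [0, 0, -0.5], "delta_rot": [0, 0, 0], "grip": -1},
    {"delta_pos": [0, 0, -0.9], "delta_rot": [0, 0, 0], "grip": -1},
    {"delta_pos": [0, 0, -0.9], "delta_rot": [0, 0, 0], "grip": -1},
    {"delta_pos": [0, 0, -0.9], "delta_rot": [0, 0, 0], "grip": -1},
    {"delta_pos": [0, 0, -0.7], "delta_rot": [0, 0, 0], "grip": -1},
    {"delta_pos": [0, 0, -0.5], "delta_rot": [0, 0, 0], "grip": -1},
    {"delta_pos": [0, 0, -0.3], "delta_rot": [0, 0, 0], "grip": -1},
    {"delta_pos": [0, 0, -0.15], "delta_rot": [0, 0, 0], "grip": -1},
    {"delta_pos": [0, 0, 0], "delta_rot": [0, 0, 0], "grip": -1},
    {"delta_pos": [0, 0, -0.08], "delta_rot": [0, 0, 0], "grip": -1},
    {"delta_pos": [0, 0, 0], "delta_rot": [0, 0, 0], "grip": -1}
  ]
}}

```text
time_s: 20.57
ee_pos: [0.6219, -0.3022, 0.0598]
ee_rot: [[-1.0, 0.002, -0.005], [0.005, -0.001, -1.0], [-0.002, -1.0, 0.001]]
ft_force: [0.2, -0.1, -1.5]
opening: 0.0426
```

>>> {"method": "jog_arm", "body": {
  "rows": [
    {"delta_pos": [0, 0, -0.08], "delta_rot": [0, 0, 0], "grip": -1},
    {"delta_pos": [0, 0, -0.05], "delta_rot": [0, 0, 0], "grip": -1},
    {"delta_pos": [0, 0, 0], "delta_rot": [0, 0, 0], "grip": -1}
  ]
}}

```text
time_s: 20.82
ee_pos: [0.622, -0.3024, 0.0573]
ee_rot: [[-1.0, 0.002, -0.005], [0.005, -0.001, -1.0], [-0.002, -1.0, 0.001]]
ft_force: [-1.5, 1.0, 5.4]
opening: 0.0426
```

>>> {"method": "jog_arm", "body": {
  "rows": [
    {"delta_pos": [0, 0, 0], "delta_rot": [0, 0, 0], "grip": 1},
    {"delta_pos": [0, 0, 0], "delta_rot": [0, 0, 0], "grip": 1},
    {"delta_pos": [0, 0, 0], "delta_rot": [0, 0, 0], "grip": 1},
    {"delta_pos": [0, 0, 0], "delta_rot": [0, 0, 0], "grip": 1},
    {"delta_pos": [0, 0, 0.4], "delta_rot": [0, 0, 0], "grip": 1},
    {"delta_pos": [0, 0, 0.8], "delta_rot": [0, 0, 0], "grip": 1},
    {"delta_pos": [0, 0, 1], "delta_rot": [0, 0, 0], "grip": 1},
    {"delta_pos": [0, 0, 1], "delta_rot": [0, 0, 0], "grip": 1},
    {"delta_pos": [0, 0, 1], "delta_rot": [0, 0, 0], "grip": 1},
    {"delta_pos": [0, 0, 1], "delta_rot": [0, 0, 0], "grip": 1},
    {"delta_pos": [0, 0, 0.4], "delta_rot": [0, 0, 0], "grip": 1},
    {"delta_pos": [-0.2, 0.4, 0.1], "delta_rot": [0, 0, 0], "grip": 1}
  ]
}}

```text
time_s: 21.82
ee_pos: [0.6173, -0.2944, 0.2016]
ee_rot: [[-1.0, 0.005, -0.007], [0.007, -0.003, -1.0], [-0.005, -1.0, 0.003]]
ft_force: [-0.5, -0.5, -0.4]
opening: 0.0851
```

>>> {"method": "jog_arm", "body": {
  "rows": [
    {"delta_pos": [-0.4, 0.8, 0], "delta_rot": [0, 0, 0], "grip": 1},
    {"delta_pos": [-0.45, 1, 0], "delta_rot": [0, 0, 0], "grip": 1},
    {"delta_pos": [-0.45, 1, 0], "delta_rot": [0, 0, 0], "grip": 1},
    {"delta_pos": [-0.45, 1, 0], "delta_rot": [0, 0, 0], "grip": 1},
    {"delta_pos": [-0.45, 1, 0], "delta_rot": [0, 0, 0], "grip": 1},
    {"delta_pos": [-0.45, 1, 0], "delta_rot": [0, 0, 0], "grip": 1},
    {"delta_pos": [-0.45, 1, 0], "delta_rot": [0, 0, 0], "grip": 1},
    {"delta_pos": [-0.45, 1, 0], "delta_rot": [0, 0, 0], "grip": 1},
    {"delta_pos": [-0.45, 1, 0], "delta_rot": [0, 0, 0], "grip": 1},
    {"delta_pos": [-0.45, 1, 0], "delta_rot": [0, 0, 0], "grip": 1},
    {"delta_pos": [-0.45, 1, 0], "delta_rot": [0, 0, 0], "grip": 1},
    {"delta_pos": [-0.45, 1, 0], "delta_rot": [0, 0, 0], "grip": 1}
  ]
}}

```text
time_s: 22.82
ee_pos: [0.4816, 0.0041, 0.1981]
ee_rot: [[-1.0, 0.0, -0.004], [0.004, -0.0, -1.0], [-0.0, -1.0, 0.0]]
ft_force: [-0.0, 0.6, 0.7]
opening: 0.0853
```

>>> {"method": "jog_arm", "body": {
  "rows": [
    {"delta_pos": [-0.45, 1, 0], "delta_rot": [0, 0, 0], "grip": 1},
    {"delta_pos": [-0.45, 1, 0], "delta_rot": [0, 0, 0], "grip": 1},
    {"delta_pos": [-0.4, 0.8, 0], "delta_rot": [0, 0, 0], "grip": 1},
    {"delta_pos": [-0.2, 0.4, 0], "delta_rot": [0, 0, 0], "grip": 1},
    {"delta_pos": [0, 0, 0], "delta_rot": [0, 0, 0], "grip": 1},
    {"delta_pos": [0, 0, 0], "delta_rot": [0, 0, 0], "grip": 1}
  ]
}}

```text
time_s: 23.32
ee_pos: [0.4452, 0.0825, 0.1982]
ee_rot: [[-1.0, 0.001, -0.004], [0.004, -0.001, -1.0], [-0.001, -1.0, 0.001]]
ft_force: [0.6, -1.1, 0.2]
opening: 0.0853
```

```bash
python3 -c "
from h import *
look(9)"
```

```text
23.3167 [0.4452 0.0825 0.1982] [[-1.0, 0.001, -0.004], [0.004, -0.001, -1.0], [-0.001, -1.0, 0.001]] [ 0.6004 -1.1211  0.1754] 0.08531036358337474
```

View pics/l9.png

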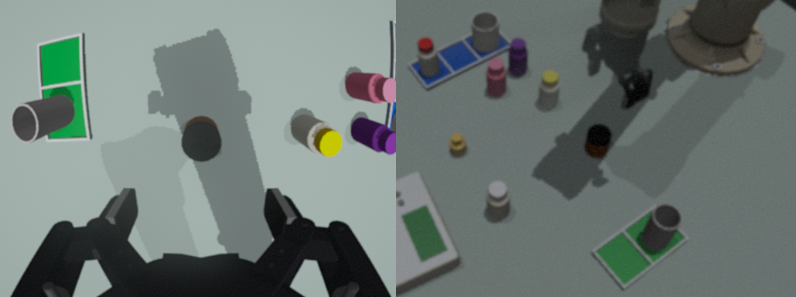

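Red stands in the far blue bay (right, 428,58). The jar lid (left, 201,140) lies just right of the jaw centre. Correcting by 2.5 mm and descending.

>>> {"method": "jog_arm", "body": {
  "rows": [
    {"delta_pos": [0.05, -0.1, -0.5], "delta_rot": [0, 0, 0], "grip": 1},
    {"delta_pos": [0, 0, -0.9], "delta_rot": [0, 0, 0], "grip": 1},
    {"delta_pos": [0, 0, -1], "delta_rot": [0, 0, 0], "grip": 1},
    {"delta_pos": [0, 0, -1], "delta_rot": [0, 0, 0], "grip": 1},
    {"delta_pos": [0, 0, -1], "delta_rot": [0, 0, 0], "grip": 1},
    {"delta_pos": [0, 0, -0.8], "delta_rot": [0, 0, 0], "grip": 1},
    {"delta_pos": [0, 0, -0.6], "delta_rot": [0, 0, 0], "grip": 1},
    {"delta_pos": [0, 0, -0.4], "delta_rot": [0, 0, 0], "grip": 1},
    {"delta_pos": [0, 0, -0.3], "delta_rot": [0, 0, 0], "grip": 1},
    {"delta_pos": [0, 0, 0], "delta_rot": [0, 0, 0], "grip": 1},
    {"delta_pos": [0, 0, 0], "delta_rot": [0, 0, 0], "grip": 1}
  ]
}}

```text
time_s: 24.33
ee_pos: [0.4466, 0.0802, 0.0357]
ee_rot: [[-1.0, 0.0, -0.005], [0.005, 0.0, -1.0], [-0.0, -1.0, -0.0]]
ft_force: [0.1, 0.5, -0.0]
opening: 0.0855
```

>>> {"method": "jog_arm", "body": {
  "rows": [
    {"delta_pos": [0, 0, 0], "delta_rot": [0, 0, 0], "grip": -1},
    {"delta_pos": [0, 0, 0], "delta_rot": [0, 0, 0], "grip": -1},
    {"delta_pos": [0, 0, 0], "delta_rot": [0, 0, 0], "grip": -1},
    {"delta_pos": [0, 0, 0], "delta_rot": [0, 0, 0], "grip": -1},
    {"delta_pos": [0, 0, 0], "delta_rot": [0, 0, 0], "grip": -1},
    {"delta_pos": [0, 0, 0], "delta_rot": [0, 0, 0], "grip": -1},
    {"delta_pos": [0, 0, 0], "delta_rot": [0, 0, 0], "grip": -1}
  ],
  "newtons": 40
}}

```text
time_s: 24.92
ee_pos: [0.4469, 0.0806, 0.0365]
ee_rot: [[-1.0, 0.002, -0.005], [0.005, -0.0, -1.0], [-0.002, -1.0, 0.0]]
ft_force: [-0.9, 0.0, 6.6]
opening: 0.0485
```

>>> {"method": "jog_arm", "body": {
  "rows": [
    {"delta_pos": [0, 0, 0.4], "delta_rot": [0, 0, 0], "grip": -1},
    {"delta_pos": [0, 0, 0.8], "delta_rot": [0, 0, 0], "grip": -1},
    {"delta_pos": [0, 0, 1], "delta_rot": [0, 0, 0], "grip": -1},
    {"delta_pos": [0, 0, 1], "delta_rot": [0, 0, 0], "grip": -1},
    {"delta_pos": [0, 0, 1], "delta_rot": [0, 0, 0], "grip": -1},
    {"delta_pos": [0.1, -0.4, 1], "delta_rot": [0, 0, 0], "grip": -1},
    {"delta_pos": [0.2, -0.8, 0.7], "delta_rot": [0, 0, 0], "grip": -1},
    {"delta_pos": [0.3, -1, 0.3], "delta_rot": [0, 0, 0], "grip": -1},
    {"delta_pos": [0.3, -1, 0], "delta_rot": [0, 0, 0], "grip": -1},
    {"delta_pos": [0.3, -1, 0], "delta_rot": [0, 0, 0], "grip": -1},
    {"delta_pos": [0.3, -1, 0], "delta_rot": [0, 0, 0], "grip": -1},
    {"delta_pos": [0.3, -1, 0], "delta_rot": [0, 0, 0], "grip": -1}
  ]
}}

```text
time_s: 25.92
ee_pos: [0.4913, -0.0756, 0.1915]
ee_rot: [[-1.0, 0.001, -0.004], [0.004, -0.0, -1.0], [-0.001, -1.0, 0.0]]
ft_force: [0.1, 0.7, -0.8]
opening: 0.0492
```

>>> {"method": "jog_arm", "body": {
  "rows": [
    {"delta_pos": [0.3, -1, 0], "delta_rot": [0, 0, 0], "grip": -1},
    {"delta_pos": [0.3, -1, 0], "delta_rot": [0, 0, 0], "grip": -1},
    {"delta_pos": [0.3, -1, 0], "delta_rot": [0, 0, 0], "grip": -1},
    {"delta_pos": [0.3, -1, 0], "delta_rot": [0, 0, 0], "grip": -1},
    {"delta_pos": [0.3, -1, 0], "delta_rot": [0, 0, 0], "grip": -1},
    {"delta_pos": [0.3, -1, 0], "delta_rot": [0, 0, 0], "grip": -1},
    {"delta_pos": [0.3, -1, 0], "delta_rot": [0, 0, 0], "grip": -1},
    {"delta_pos": [0.3, -1, 0], "delta_rot": [0, 0, 0], "grip": -1},
    {"delta_pos": [0.2, -0.7, 0], "delta_rot": [0, 0, 0], "grip": -1},
    {"delta_pos": [0, -0.4, 0], "delta_rot": [0, 0, 0], "grip": -1},
    {"delta_pos": [0, 0, 0], "delta_rot": [0, 0, 0], "grip": -1},
    {"delta_pos": [0, 0, 0], "delta_rot": [0, 0, 0], "grip": -1}
  ]
}}

```text
time_s: 26.92
ee_pos: [0.5559, -0.3014, 0.1907]
ee_rot: [[-1.0, -0.0, -0.005], [0.005, 0.001, -1.0], [0.0, -1.0, -0.001]]
ft_force: [-0.1, 0.2, -1.5]
opening: 0.0485
```

```bash
python3 -c "
from h import *
look(10)"
```

```text
26.9167 [ 0.5559 -0.3014  0.1907] [[-1.0, -0.0, -0.005], [0.005, 0.001, -1.0], [0.0, -1.0, -0.001]] [-0.0997  0.2024 -1.4678] 0.048518876490395615
```

View pics/l10.png

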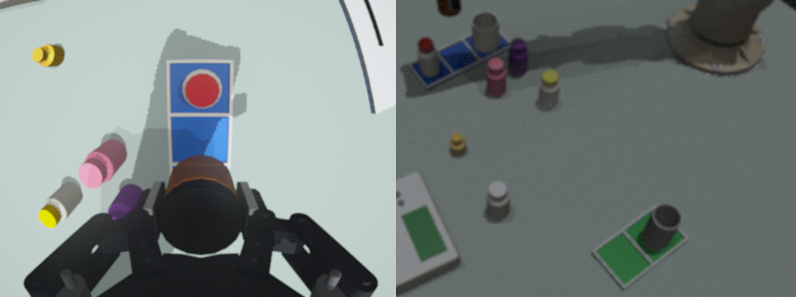

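The jar (left, 200,210) is held near the middle bay, 7 mm too far in x. Red stands centred in the far bay (203,90). Correcting and lowering.

>>> {"method": "jog_arm", "body": {
  "rows": [
    {"delta_pos": [-0.1, 0, -0.4], "delta_rot": [0, 0, 0], "grip": -1},
    {"delta_pos": [-0.1, 0, -0.9], "delta_rot": [0, 0, 0], "grip": -1},
    {"delta_pos": [-0.08, 0, -0.9], "delta_rot": [0, 0, 0], "grip": -1},
    {"delta_pos": [0, 0, -0.9], "delta_rot": [0, 0, 0], "grip": -1},
    {"delta_pos": [0, 0, -0.9], "delta_rot": [0, 0, 0], "grip": -1},
    {"delta_pos": [0, 0, -0.7], "delta_rot": [0, 0, 0], "grip": -1},
    {"delta_pos": [0, 0, -0.5], "delta_rot": [0, 0, 0], "grip": -1},
    {"delta_pos": [0, 0, -0.3], "delta_rot": [0, 0, 0], "grip": -1},
    {"delta_pos": [0, 0, -0.2], "delta_rot": [0, 0, 0], "grip": -1},
    {"delta_pos": [0, 0, -0.1], "delta_rot": [0, 0, 0], "grip": -1},
    {"delta_pos": [0, 0, 0], "delta_rot": [0, 0, 0], "grip": -1},
    {"delta_pos": [0, 0, 0], "delta_rot": [0, 0, 0], "grip": -1}
  ]
}}

```text
time_s: 28.02
ee_pos: [0.5498, -0.3022, 0.0464]
ee_rot: [[-1.0, 0.001, -0.004], [0.004, -0.001, -1.0], [-0.001, -1.0, 0.001]]
ft_force: [0.0, 0.0, -1.0]
opening: 0.0489
```

>>> {"method": "jog_arm", "body": {
  "rows": [
    {"delta_pos": [0, 0, -0.12], "delta_rot": [0, 0, 0], "grip": -1},
    {"delta_pos": [0, 0, -0.1], "delta_rot": [0, 0, 0], "grip": -1},
    {"delta_pos": [0, 0, 0], "delta_rot": [0, 0, 0], "grip": -1},
    {"delta_pos": [0, 0, 0], "delta_rot": [0, 0, 0], "grip": -1}
  ]
}}

```text
time_s: 28.35
ee_pos: [0.5497, -0.3024, 0.0406]
ee_rot: [[-1.0, 0.001, -0.005], [0.005, -0.001, -1.0], [-0.001, -1.0, 0.001]]
ft_force: [0.8, -0.7, 1.2]
opening: 0.0487
```

>>> {"method": "jog_arm", "body": {
  "rows": [
    {"delta_pos": [0, 0, -0.05], "delta_rot": [0, 0, 0], "grip": -1},
    {"delta_pos": [0, 0, 0], "delta_rot": [0, 0, 0], "grip": -1}
  ]
}}

```text
time_s: 28.52
ee_pos: [0.5498, -0.3024, 0.0406]
ee_rot: [[-1.0, 0.001, -0.005], [0.005, -0.001, -1.0], [-0.001, -1.0, 0.001]]
ft_force: [-3.6, 1.0, 11.8]
opening: 0.0487
```

>>> {"method": "jog_arm", "body": {
  "rows": [
    {"delta_pos": [0, 0, 0], "delta_rot": [0, 0, 0], "grip": 1},
    {"delta_pos": [0, 0, 0], "delta_rot": [0, 0, 0], "grip": 1},
    {"delta_pos": [0, 0, 0], "delta_rot": [0, 0, 0], "grip": 1},
    {"delta_pos": [0, 0, 0], "delta_rot": [0, 0, 0], "grip": 1},
    {"delta_pos": [0, 0, 0.4], "delta_rot": [0, 0, 0], "grip": 1},
    {"delta_pos": [0, 0, 0.8], "delta_rot": [0, 0, 0], "grip": 1},
    {"delta_pos": [0, 0, 1], "delta_rot": [0, 0, 0], "grip": 1},
    {"delta_pos": [0, 0, 1], "delta_rot": [0, 0, 0], "grip": 1},
    {"delta_pos": [0, 0, 1], "delta_rot": [0, 0, 0], "grip": 1},
    {"delta_pos": [0, 0, 1], "delta_rot": [0, 0, 0], "grip": 1},
    {"delta_pos": [0, 0, 0.9], "delta_rot": [0, 0, 0], "grip": 1},
    {"delta_pos": [0, 0, 0.3], "delta_rot": [0, 0, 0], "grip": 1}
  ]
}}

```text
time_s: 29.52
ee_pos: [0.5507, -0.3024, 0.2038]
ee_rot: [[-1.0, 0.005, -0.004], [0.004, -0.003, -1.0], [-0.005, -1.0, 0.003]]
ft_force: [0.5, 0.6, 1.0]
opening: 0.0852
```

>>> {"method": "jog_arm", "body": {
  "rows": [
    {"delta_pos": [-0.3, 0.6, 0], "delta_rot": [0, 0, 0], "grip": 1},
    {"delta_pos": [-0.4, 1, 0], "delta_rot": [0, 0, 0], "grip": 1},
    {"delta_pos": [-0.4, 1, 0], "delta_rot": [0, 0, 0], "grip": 1},
    {"delta_pos": [-0.5, 1, 0], "delta_rot": [0, 0, 0], "grip": 1},
    {"delta_pos": [-0.5, 1, 0], "delta_rot": [0, 0, 0], "grip": 1},
    {"delta_pos": [-0.5, 1, 0], "delta_rot": [0, 0, 0], "grip": 1},
    {"delta_pos": [-0.5, 1, 0], "delta_rot": [0, 0, 0], "grip": 1},
    {"delta_pos": [-0.4, 1, 0], "delta_rot": [0, 0, 0], "grip": 1},
    {"delta_pos": [-0.3, 1, 0], "delta_rot": [0, 0, 0], "grip": 1},
    {"delta_pos": [-0.1, 0.5, 0], "delta_rot": [0, 0, 0], "grip": 1},
    {"delta_pos": [0, 0, 0], "delta_rot": [0, 0, 0], "grip": 1},
    {"delta_pos": [0, 0, 0], "delta_rot": [0, 0, 0], "grip": 1}
  ]
}}

```text
time_s: 30.52
ee_pos: [0.4519, -0.0746, 0.199]
ee_rot: [[-1.0, 0.001, -0.003], [0.003, -0.001, -1.0], [-0.001, -1.0, 0.001]]
ft_force: [-0.0, -0.8, 0.0]
opening: 0.0853
```

```bash
python3 -c "
from h import *
look(11)"
```

```text
30.5167 [ 0.4519 -0.0746  0.199 ] [[-1.0, 0.001, -0.003], [0.003, -0.001, -1.0], [-0.001, -1.0, 0.001]] [-0.0035 -0.7553  0.0207] 0.08525041841323609
```

View pics/l11.png

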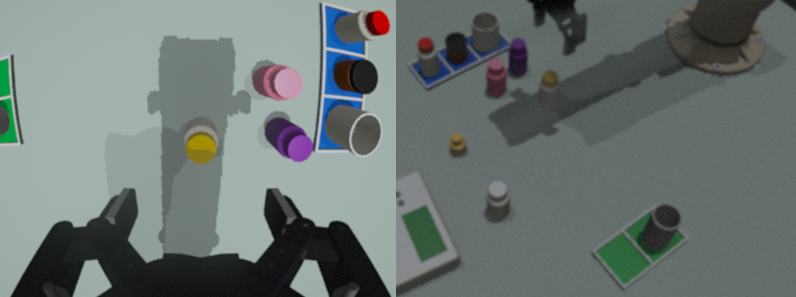

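The blue tray is full: red (375,25), jar (357,76) and large beaker (355,130). The yellow cap (201,148) is centred between the jaws.

>>> {"method": "jog_arm", "body": {
  "rows": [
    {"delta_pos": [0.06, 0, -0.5], "delta_rot": [0, 0, 0], "grip": 1},
    {"delta_pos": [0, 0, -0.8], "delta_rot": [0, 0, 0], "grip": 1},
    {"delta_pos": [0, 0, -0.9], "delta_rot": [0, 0, 0], "grip": 1},
    {"delta_pos": [0, 0, -0.9], "delta_rot": [0, 0, 0], "grip": 1},
    {"delta_pos": [0, 0, -0.9], "delta_rot": [0, 0, 0], "grip": 1},
    {"delta_pos": [0, 0, -0.8], "delta_rot": [0, 0, 0], "grip": 1},
    {"delta_pos": [0, 0, -0.6], "delta_rot": [0, 0, 0], "grip": 1},
    {"delta_pos": [0, 0, -0.5], "delta_rot": [0, 0, 0], "grip": 1},
    {"delta_pos": [0, 0, 0], "delta_rot": [0, 0, 0], "grip": 1},
    {"delta_pos": [0, 0, 0], "delta_rot": [0, 0, 0], "grip": 1}
  ]
}}

```text
time_s: 31.45
ee_pos: [0.4529, -0.0754, 0.0507]
ee_rot: [[-1.0, -0.002, -0.006], [0.006, 0.001, -1.0], [0.002, -1.0, -0.001]]
ft_force: [-0.1, -0.1, 0.0]
opening: 0.0854
```

>>> {"method": "jog_arm", "body": {
  "rows": [
    {"delta_pos": [0, 0, 0], "delta_rot": [0, 0, 0], "grip": -1},
    {"delta_pos": [0, 0, 0], "delta_rot": [0, 0, 0], "grip": -1},
    {"delta_pos": [0, 0, 0], "delta_rot": [0, 0, 0], "grip": -1},
    {"delta_pos": [0, 0, 0], "delta_rot": [0, 0, 0], "grip": -1},
    {"delta_pos": [0, 0, 0], "delta_rot": [0, 0, 0], "grip": -1},
    {"delta_pos": [0, 0, 0], "delta_rot": [0, 0, 0], "grip": -1},
    {"delta_pos": [0, 0, 0], "delta_rot": [0, 0, 0], "grip": -1}
  ],
  "newtons": 30
}}

```text
time_s: 32.03
ee_pos: [0.4539, -0.0748, 0.0523]
ee_rot: [[-1.0, 0.002, -0.005], [0.005, -0.001, -1.0], [-0.002, -1.0, 0.001]]
ft_force: [-0.2, -0.6, 5.4]
opening: 0.043
```

>>> {"method": "jog_arm", "body": {
  "rows": [
    {"delta_pos": [0, 0, 0.4], "delta_rot": [0, 0, 0], "grip": -1},
    {"delta_pos": [0, 0, 0.8], "delta_rot": [0, 0, 0], "grip": -1},
    {"delta_pos": [0, 0, 1], "delta_rot": [0, 0, 0], "grip": -1},
    {"delta_pos": [0, 0, 1], "delta_rot": [0, 0, 0], "grip": -1},
    {"delta_pos": [0, 0, 1], "delta_rot": [0, 0, 0], "grip": -1},
    {"delta_pos": [0.1, 0.4, 1], "delta_rot": [0, 0, 0], "grip": -1},
    {"delta_pos": [0.2, 0.8, 0.8], "delta_rot": [0, 0, 0], "grip": -1},
    {"delta_pos": [0.3, 1, 0.3], "delta_rot": [0, 0, 0], "grip": -1},
    {"delta_pos": [0.3, 1, 0], "delta_rot": [0, 0, 0], "grip": -1},
    {"delta_pos": [0.3, 1, 0], "delta_rot": [0, 0, 0], "grip": -1},
    {"delta_pos": [0.3, 1, 0], "delta_rot": [0, 0, 0], "grip": -1},
    {"delta_pos": [0.3, 1, 0], "delta_rot": [0, 0, 0], "grip": -1}
  ]
}}

```text
time_s: 33.03
ee_pos: [0.4983, 0.0817, 0.2098]
ee_rot: [[-1.0, 0.001, -0.005], [0.005, -0.0, -1.0], [-0.001, -1.0, 0.0]]
ft_force: [0.3, -0.2, -0.9]
opening: 0.0433
```

>>> {"method": "jog_arm", "body": {
  "rows": [
    {"delta_pos": [0.3, 1, 0], "delta_rot": [0, 0, 0], "grip": -1},
    {"delta_pos": [0.3, 1, 0], "delta_rot": [0, 0, 0], "grip": -1},
    {"delta_pos": [0.3, 1, 0], "delta_rot": [0, 0, 0], "grip": -1},
    {"delta_pos": [0.3, 1, 0], "delta_rot": [0, 0, 0], "grip": -1},
    {"delta_pos": [0.3, 1, 0], "delta_rot": [0, 0, 0], "grip": -1},
    {"delta_pos": [0.3, 1, 0], "delta_rot": [0, 0, 0], "grip": -1},
    {"delta_pos": [0.3, 1, 0], "delta_rot": [0, 0, 0], "grip": -1},
    {"delta_pos": [0.3, 0.9, 0], "delta_rot": [0, 0, 0], "grip": -1},
    {"delta_pos": [0.2, 0.6, 0], "delta_rot": [0, 0, 0], "grip": -1},
    {"delta_pos": [0.1, 0.3, 0], "delta_rot": [0, 0, 0], "grip": -1},
    {"delta_pos": [0, 0, 0], "delta_rot": [0, 0, 0], "grip": -1},
    {"delta_pos": [0, 0, 0], "delta_rot": [0, 0, 0], "grip": -1}
  ]
}}

```text
time_s: 34.03
ee_pos: [0.5656, 0.3, 0.2089]
ee_rot: [[-1.0, -0.0, -0.004], [0.004, -0.0, -1.0], [0.0, -1.0, 0.0]]
ft_force: [-0.8, -0.0, 0.1]
opening: 0.0431
```

```bash
python3 -c "
from h import *
look(12)"
```

```text
34.0333 [0.5656 0.3    0.2089] [[-1.0, -0.0, -0.004], [0.004, -0.0, -1.0], [0.0, -1.0, 0.0]] [-0.8244 -0.0271  0.0646] 0.04314961618323785
```

View pics/l12.png

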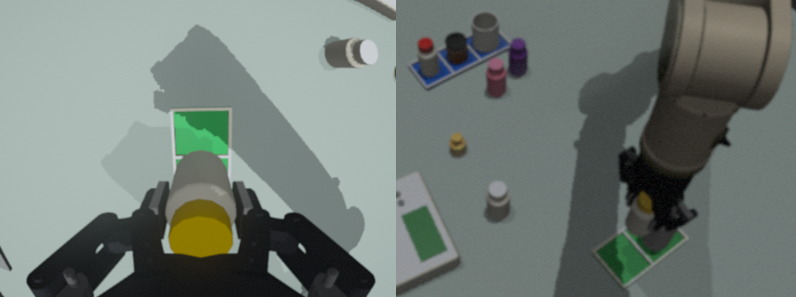

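Yellow (left, 200,220) is held over the green tray's far, small bay at (202,130). Lowering.

>>> {"method": "jog_arm", "body": {
  "rows": [
    {"delta_pos": [-0.08, 0, -0.5], "delta_rot": [0, 0, 0], "grip": -1},
    {"delta_pos": [0, 0, -0.9], "delta_rot": [0, 0, 0], "grip": -1},
    {"delta_pos": [0, 0, -0.9], "delta_rot": [0, 0, 0], "grip": -1},
    {"delta_pos": [0, 0, -0.9], "delta_rot": [0, 0, 0], "grip": -1},
    {"delta_pos": [0, 0, -0.9], "delta_rot": [0, 0, 0], "grip": -1},
    {"delta_pos": [0, 0, -0.7], "delta_rot": [0, 0, 0], "grip": -1},
    {"delta_pos": [0, 0, -0.5], "delta_rot": [0, 0, 0], "grip": -1},
    {"delta_pos": [0, 0, -0.3], "delta_rot": [0, 0, 0], "grip": -1},
    {"delta_pos": [0, 0, -0.2], "delta_rot": [0, 0, 0], "grip": -1},
    {"delta_pos": [0, 0, -0.1], "delta_rot": [0, 0, 0], "grip": -1},
    {"delta_pos": [0, 0, 0], "delta_rot": [0, 0, 0], "grip": -1},
    {"delta_pos": [0, 0, 0], "delta_rot": [0, 0, 0], "grip": -1}
  ]
}}

```text
time_s: 35.13
ee_pos: [0.5642, 0.3008, 0.0623]
ee_rot: [[-1.0, 0.001, -0.005], [0.005, 0.001, -1.0], [-0.001, -1.0, -0.001]]
ft_force: [0.3, -0.2, -0.1]
opening: 0.0429
```

>>> {"method": "jog_arm", "body": {
  "rows": [
    {"delta_pos": [0, 0, -0.12], "delta_rot": [0, 0, 0], "grip": -1},
    {"delta_pos": [0, 0, -0.1], "delta_rot": [0, 0, 0], "grip": -1},
    {"delta_pos": [0, 0, 0], "delta_rot": [0, 0, 0], "grip": -1},
    {"delta_pos": [0, 0, 0], "delta_rot": [0, 0, 0], "grip": -1}
  ]
}}

```text
time_s: 35.47
ee_pos: [0.5642, 0.3008, 0.0564]
ee_rot: [[-1.0, 0.001, -0.005], [0.005, 0.001, -1.0], [-0.001, -1.0, -0.001]]
ft_force: [0.2, -0.5, 2.5]
opening: 0.0428
```

>>> {"method": "jog_arm", "body": {
  "rows": [
    {"delta_pos": [0, 0, -0.04], "delta_rot": [0, 0, 0], "grip": -1},
    {"delta_pos": [0, 0, 0], "delta_rot": [0, 0, 0], "grip": -1}
  ]
}}

```text
time_s: 35.63
ee_pos: [0.5643, 0.3008, 0.0563]
ee_rot: [[-1.0, 0.002, -0.005], [0.005, 0.001, -1.0], [-0.002, -1.0, -0.001]]
ft_force: [-1.3, -2.6, 10.8]
opening: 0.0429
```

>>> {"method": "jog_arm", "body": {
  "rows": [
    {"delta_pos": [0, 0, 0], "delta_rot": [0, 0, 0], "grip": 1},
    {"delta_pos": [0, 0, 0], "delta_rot": [0, 0, 0], "grip": 1},
    {"delta_pos": [0, 0, 0], "delta_rot": [0, 0, 0], "grip": 1},
    {"delta_pos": [0, 0, 0], "delta_rot": [0, 0, 0], "grip": 1},
    {"delta_pos": [0, 0, 0.4], "delta_rot": [0, 0, 0], "grip": 1},
    {"delta_pos": [0, 0, 0.8], "delta_rot": [0, 0, 0], "grip": 1},
    {"delta_pos": [0, 0, 1], "delta_rot": [0, 0, 0], "grip": 1},
    {"delta_pos": [0, 0, 1], "delta_rot": [0, 0, 0], "grip": 1},
    {"delta_pos": [0, 0, 1], "delta_rot": [0, 0, 0], "grip": 1},
    {"delta_pos": [0, 0, 1], "delta_rot": [0, 0, 0], "grip": 1},
    {"delta_pos": [0, 0, 0.9], "delta_rot": [0, 0, 0], "grip": 1},
    {"delta_pos": [0, 0, 0.3], "delta_rot": [0, 0, 0], "grip": 1}
  ]
}}

```text
time_s: 36.63
ee_pos: [0.5646, 0.3016, 0.2197]
ee_rot: [[-1.0, 0.005, -0.004], [0.004, 0.003, -1.0], [-0.005, -1.0, -0.003]]
ft_force: [-0.2, 0.9, -0.8]
opening: 0.0857
```

>>> {"method": "jog_arm", "body": {
  "rows": [
    {"delta_pos": [0, -0.8, 0], "delta_rot": [0, 0, 0], "grip": 1},
    {"delta_pos": [0, -1, 0], "delta_rot": [0, 0, 0], "grip": 1},
    {"delta_pos": [0, -1, 0], "delta_rot": [0, 0, 0], "grip": 1},
    {"delta_pos": [0, -1, 0], "delta_rot": [0, 0, 0], "grip": 1},
    {"delta_pos": [0, -1, 0], "delta_rot": [0, 0, 0], "grip": 1},
    {"delta_pos": [0, -1, 0], "delta_rot": [0, 0, 0], "grip": 1},
    {"delta_pos": [0, -1, 0], "delta_rot": [0, 0, 0], "grip": 1},
    {"delta_pos": [0, -1, 0], "delta_rot": [0, 0, 0], "grip": 1},
    {"delta_pos": [0, -1, 0], "delta_rot": [0, 0, 0], "grip": 1},
    {"delta_pos": [0, -0.8, 0], "delta_rot": [0, 0, 0], "grip": 1},
    {"delta_pos": [0, 0, 0], "delta_rot": [0, 0, 0], "grip": 1},
    {"delta_pos": [0, 0, 0], "delta_rot": [0, 0, 0], "grip": 1}
  ]
}}

```text
time_s: 37.63
ee_pos: [0.5637, 0.0589, 0.2146]
ee_rot: [[-1.0, -0.0, -0.007], [0.007, -0.0, -1.0], [0.0, -1.0, 0.0]]
ft_force: [0.1, 0.5, 0.3]
opening: 0.0857
```

```bash
python3 -c "
from h import *
look(13)
t=ctrl.read_camera('top');cv2.imwrite('pics/t13.png',t)
s=cv2.imread('pics/s13.png')
a=cv2.resize(t[140:260,350:410],(250,500),interpolation=cv2.INTER_CUBIC)
b=cv2.resize(t[160:260,90:150],(300,500),interpolation=cv2.INTER_CUBIC)
cv2.imwrite('pics/z13.png',np.hstack([b,a]))
g=cv2.resize(s[215:315,300:400],(400,400),interpolation=cv2.INTER_CUBIC);h=cv2.resize(s[60:160,145:245],(400,400),interpolation=cv2.INTER_CUBIC)
cv2.imwrite('pics/zs13.png',np.hstack([g,h]))
"
```

```text
37.6333 [0.5637 0.0589 0.2146] [[-1.0, -0.0, -0.007], [0.007, -0.0, -1.0], [0.0, -1.0, 0.0]] [0.0534 0.4665 0.337 ] 0.08565816363712463
```

View pics/l13.png

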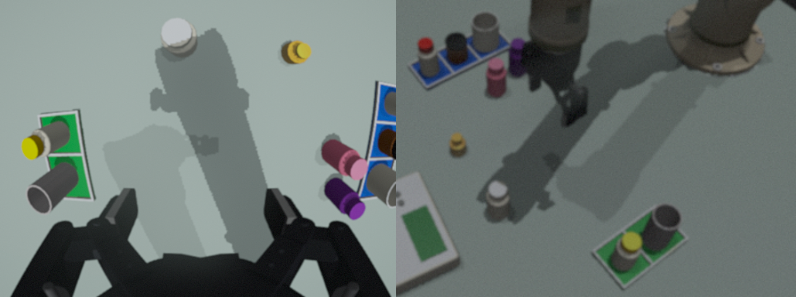

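View pics/z13.png

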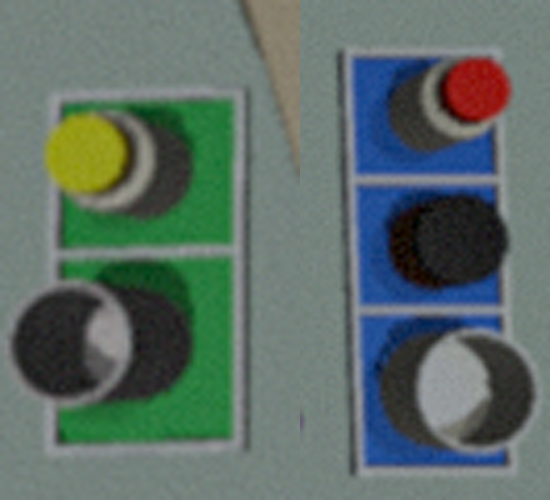

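View pics/zs13.png

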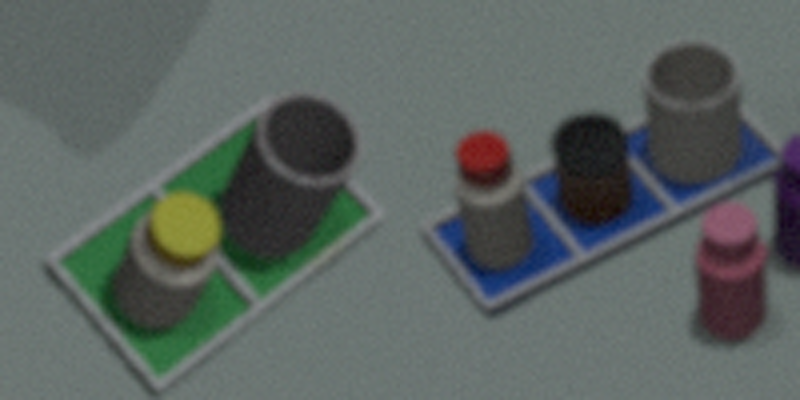

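```bash
python3 - <<'E'
from h import *
t=lambda z:(90+z[0]/5-.5,160+z[1]/5-.5)
b=lambda z:(350+(z[0]-300)*60/250-.5,140+z[1]*.24-.5)
print('yel',onz('top',t((86,153)),.092),'small',onz('top',t((72,343)),.099))
print('red',onz('top',b((476,90)),.092),'jar',onz('top',b((461,240)),.059),'large',onz('top',b((475,390)),.074))
t0=cv2.imread('pics/top0.png');t1=cv2.imread('pics/t13.png')
for nm,lo,hi,box in(('weight',(15,100,60),(35,255,255),(270,125,300,160)),('white',(0,0,150),(180,60,255),(195,115,230,150))):
    for im in(t0,t1):
        c=max(blobs(im,lo,hi,10,box)[0],key=cv2.contourArea,default=None)
        print(nm,None if c is None else (cv2.minEnclosingCircle(c)))
cv2.imwrite('pics/d.png',cv2.resize(np.hstack([t0[110:160,190:310],t1[110:160,190:310]]),None,fx=3.3,fy=3.3))
E
```

```text
yel [0.5636 0.2994 0.092 ] small [0.4848 0.3006 0.099 ]
red [ 0.6219 -0.3009  0.092 ] jar [ 0.5478 -0.3012  0.059 ] large [ 0.4696 -0.3002  0.074 ]
weight ((284.3222351074219, 139.76666259765625), 7.425454139709473)
weight ((284.15625, 139.71875), 7.511159896850586)
white ((210.55319213867188, 129.41488647460938), 6.600345134735107)
white ((205.5, 137.5), 13.509356498718262)
```

View pics/d.png

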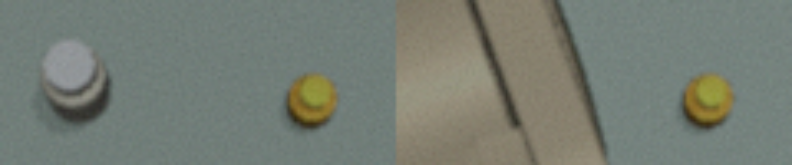

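The five placings all come out within 2.5 mm of their bay centres. The weight hasn't moved. The arm hides the white bottle from the top camera, but the scene view still shows it at (498,195), as before.

```bash
python3 -c "
from cell import ctrl
print(ctrl.close_job())"
```

```text
the job is handed in; nothing more can be done
None
```

Both kits are made up and the job is handed in, after about 38 s of the 136 s allowed. I lifted the small grey beaker straight out of the large one and stood it in the green tray's large bay. Then I placed:

- **Blue tray:** the large white beaker in the large bay, the amber jar in the middle bay and the red-capped bottle in the far bay.
- **Green tray:** the yellow-capped bottle in the small bay, next to the grey beaker.

**Last checks:**
- All five items stand upright, each in its own bay, with measured positions within about 2.5 mm of the bay centres.
- Each was lowered until it touched the bay floor before I let go. The wrist force never read over about 13 N at the end of a move.
- The gripper was open and clear of everything at hand-in.
- The brass weight is at the same place as at the start.
- The white bottle was checked only in the scene and wrist views, because the arm hid it from the top camera. It looked unmoved there.

No check failed. Two move calls were refused early on because they lacked the rotation key; the arm did not move, and I sent them again.

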